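Wind the block guide in with its loose crank

ROBOT

A 6-joint arm with a two-finger parallel gripper is mounted at the origin on the work surface. World frame = base frame: x ahead of the robot, y to its left, z up, the work surface at z = 0. Lengths are in m, angles in rad, forces in N, time in s.
With the tool pointing down it reaches from about 0.4 to 0.825 m from the base axis. Payload 7 kg.
Tool frame: the origin (TCP) lies midway between the tips of the shut fingers; the grasp point (between the pads) lies 19 mm behind it; z points along the fingers, x is the direction in which the jaws open and shut, and the axes are right-handed (so a half turn about z gives the same grasp; the last joint's range is limited). The gripper opens to 88 mm and grips with 3 to 60 N. Pads are 19 mm wide; open, the fingers measure 130 mm over their backs; the gripper's body (78 mm by 193 mm) begins 47 mm behind the grasp point.
Start: joints at [1.506, 0.359, 0.012, 0, -1.224, -0.288], TCP at [0.233, 0.633, 0.227] pointing down, gripper open.
Joint ranges: [-3.07, 3.07], [-1.43, 2.12], [-1.02, 1.25], [-3.03, 1.67], [-3.05, -0], [-3.03, 3.03]. Speed limits (rad/s): [2.39, 2.39, 3.01, 3.14, 3.14, 3.14].

INTERFACE

Orientations are given as a rotation vector (axis times angle).
In Python, from bench import r, eyes, finish_job gives the robot as it stands. The module is installed in compiled form; this text tells all that it offers.
- The arm moves only by the tool play_rows, never from a script. Its argument "motion" is a list of rows, each a list of 7 numbers: the gripper command: -1 is fully open, 1 is shut, values between are in proportion, then the shift along the world's x, y, z in m, then the turn, a rotation vector about the world's x, y, z in degrees. In form: [[hand, x, y, z, wx, wy, wz], ...]. A call has 1 to 20 rows; each row is the pose to reach, as a shift and turn from the pose measured when the call began; what a row does not reach only later rows make up. A row lasts 1/12 s, in which the tool goes at most 41.7 mm and 7.16 degrees, less where a joint would pass 70% of its speed; a pose out of reach is approached as far as the arm can. A call with a gripper value outside its range is refused whole. The fingers move at their own pace and stop on an object; "force" is the grip in N (left out, the last holds). Time passes only in rows, so rows that repeat a pose let the fingers close. It gives the time, the measured TCP pose, the force and the opening at its end, in the units of the state.
- r.get_state(): the state, without advancing time (a new reading comes with each control period).
- eyes.read_camera(name): name is "scene" or "top" or "wrist"; returns the picture (480x640x3 uint8, blue, green, red); there is no depth.
- eyes.calibration(name): a dict with "mtx" (3x3 intrinsics, pixels), "rvec" (rotation vector, rad) and "tvec" (3), from world to camera coordinates, as OpenCV has them. Camera axes: x right, y down, z forward; pixel columns grow to the right and rows downward; lengths in m; the calibration is good to about 2 mm. The wrist camera is an equidistant fisheye: a pixel r from the principal point sees the ray r / f radians off the axis. A picture is of the moment at which its call begins: read the wrist's pose just before it. calibration takes no time and is no camera call; for the wrist camera it gives the pose at the moment of the call.
- finish_job(): hands the job in, once; it reports no verdict.
The state is a dict: "time_s": time; "q": joint angles; "qd": joint speeds; "tau": joint torques, N m; "position": TCP position; "tool_rot": TCP orientation; "force": force on the tool from outside, world axes, zero at the start; "torque": the same for the moment, N m; "grip_width": finger opening in m.
Only numpy, scipy, OpenCV 4.12 (cv2) and the standard library are available. Lean on these libraries where they do the work, as an engineer would, in place of code of your own. Each camera call takes 0.05 s, during which the arm holds its last target.

TASK

Fit the loose crank onto the square spindle of the guide unit so that its hub sits fully down on the collar, then wind it clockwise (seen from above), more than two full turns, until the guide is firmly up against its stop. Feel for the square and never force the crank, neither when seating it nor at the stop; leave it sitting on the spindle, let go, and do not disturb the white blocks or the scraper.

Things in the scene. Friction and masses are not known exactly. Their poses are not given: they have to be found in the camera images.
- crank_boss (a point): Middle of the crank's upright square steel boss (22 x 22 mm, 42 mm tall), where the crank is held for fitting: 18 mm below the boss's top, 60 mm above the hub's underside. Axes are the crank's: x along the arm to the handle, z up; boss sides square to x, y. The crank (0.35 to 0.5 kg, balanced near the hub) starts standing on its hub on the bench.
- crank_socket (a point): Centre of the underside of the crank's hub (38 x 38 x 36 mm), the mouth of its blind square socket: 15.5 mm wide, 30 mm deep, sides square to the crank's x, y. It lies 60 mm straight below crank_boss. Hub and 20 mm wide arm end 36 mm above it; the counterweight (32 mm diameter, 48 mm out on -x) ends 47 mm above it.
- crank_handle (a point): Middle, on the axis, of the crank's upright round black handle sleeve (22 mm diameter, 60 mm tall), which spins freely about its own axis, so a gripper may keep its direction while winding. It is 80 mm from the boss's axis along the crank's x and 14 mm higher than crank_boss.
- unit: Guide unit, fixed to the bench: steel gear housing 100 x 100 x 44 mm and, on its +x side (x 65 to 245 mm), a belt deck 26 mm high, 440 mm long along y. Origin on the bench under the spindle's axis; z up. Guide and far rail are 61 mm high. Pressing the crank down with over 15 N on the tip, or pulling the handle with over 20 N at the stop, is forcing it.
- spindle_foot (a point): On the spindle's vertical axis, at the top of the 48 mm collar on which the hub rests when fully down (50 mm above the bench). The square spindle, 14 x 14 mm, rises 26 mm above it, the top 9 mm tapering to 7 mm. It may stand at any angle, which these axes (the unit's) do not show. It turns stiffly (0.25 N m, 3 N at the handle) and stays where it is left.
- guide (a joint): Travel (m) of the guide, an upright steel plate 190 mm long on the deck, away from the spindle: 18 mm per clockwise turn of the spindle (seen from above). It starts between 0 and 7 mm; its rubber-buffered stop is at 44.4 mm, where the pull needed at the handle climbs by about 1 N per mm of handle travel. Only the spindle moves it.
- block1: A loose white block 70 x 50 x 40 mm on the belt deck near its end on the unit's +y side; origin at the centre of its underside.
- block2: A loose white block like the other, near the deck's -y end.
- scraper: A loose scraper with a white handle lying flat on the bench on the other side of the unit from the crank, 0.28 m long along its x.

How it is judged:
By the outcome, as a careful person would: the job done as asked, in the order asked, and still so for the second after the job is handed in, with the robot touching nothing.
It also fails if it takes over 72 s, if anything falls off the work surface, if the arm or the gripper's body presses on something with over 40 N, if the wrist force passes 120 N, or if a joint passes its speed limit or range.

## Working session

There is one attempt and no reset: what is moved stays moved. The work goes in short steps, Python scripts to look and compute and a tool call to move; the robot and the scene stay as the last step left them, time stands still between calls to the robot, and variables do not carry over. Pictures are saved under pics/ and viewed, and the job is handed in when it is done.

Besides the shell and the picture viewer there is one more tool, called after "Emit:" in YAML: its name, and indented under it one key for each argument. play_rows: Moves the arm, as the interface text tells. Its arguments: {"type":"object","properties":{"motion":{"type":"array","items":{"type":"array","items":{"type":"number"}}},"force":{"type":"number"}},"required":["motion"]}

```bash
mkdir -p pics; python3 - <<'E'
from bench import r,eyes
import cv2
print(r.get_state())
for n in ["scene","top","wrist"]:
    c=eyes.calibration(n); print(n,c)
    cv2.imwrite(f"pics/{n}0.png",eyes.read_camera(n))
E
```

```text
{'time_s': 0.0, 'q': array([ 1.50609660e+00,  3.59428592e-01,  1.10315750e-02, -3.47705389e-04,
       -1.22409173e+00, -2.88101021e-01]), 'qd': array([ 0.00044395, -0.00080862, -0.00068051, -0.00111239, -0.00037676,
       -0.00098352]), 'tau': array([ 2.96361559e-04, -5.82723570e+01,  2.93050611e+01,  6.99729413e+00,
        7.00452380e-03, -1.61287462e-04]), 'position': array([0.23308688, 0.63294548, 0.22558428]), 'tool_rot': array([ 1.79623166e+00, -2.57583295e+00,  1.75651748e-03]), 'force': array([ 1.35919917, -0.89099199, -1.33177793]), 'torque': array([ 0.01789691,  0.02373661, -0.03049943]), 'grip_width': 0.08768613377085781}
scene {'mtx': array([[580.08290033,   0.        , 315.40975744],
       [  0.        , 580.08290033, 226.56233817],
       [  0.        ,   0.        ,   1.        ]]), 'rvec': array([ 1.29481003,  1.96064279, -1.09068473]), 'tvec': array([ 0.21626241, -0.20139674,  1.53474931])}
top {'mtx': array([[618.1404728 ,   0.        , 327.4211973 ],
       [  0.        , 618.1404728 , 220.15635704],
       [  0.        ,   0.        ,   1.        ]]), 'rvec': array([ 2.16928388, -2.04943672,  0.2192652 ]), 'tvec': array([2.18338735e-04, 5.70646806e-01, 1.01810300e+00])}
wrist {'mtx': array([[371.64829954,   0.        , 318.8360878 ],
       [  0.        , 371.64829954, 239.21541429],
       [  0.        ,   0.        ,   1.        ]]), 'rvec': array([-1.69531271,  2.43164209,  0.333759  ]), 'tvec': array([ 0.67389854, -0.03390119,  0.39105183])}
```

View pics/scene0.png

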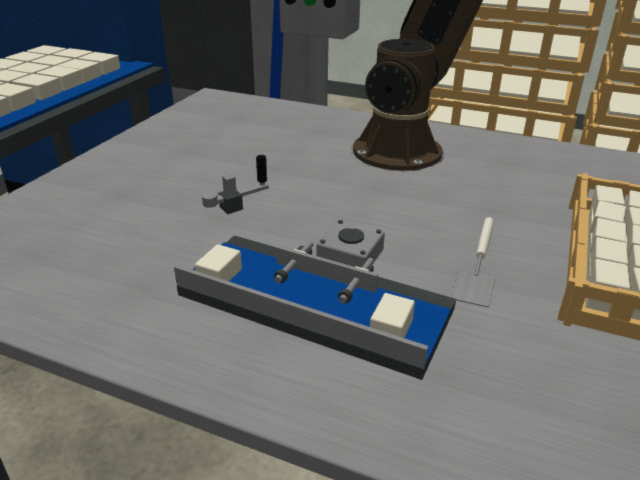

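View pics/top0.png

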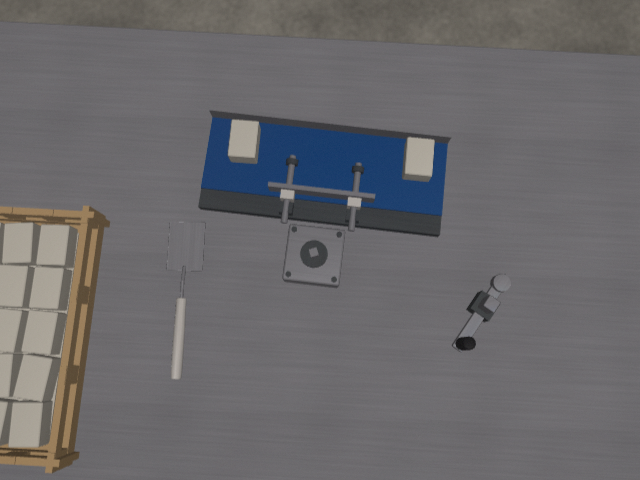

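View pics/wrist0.png

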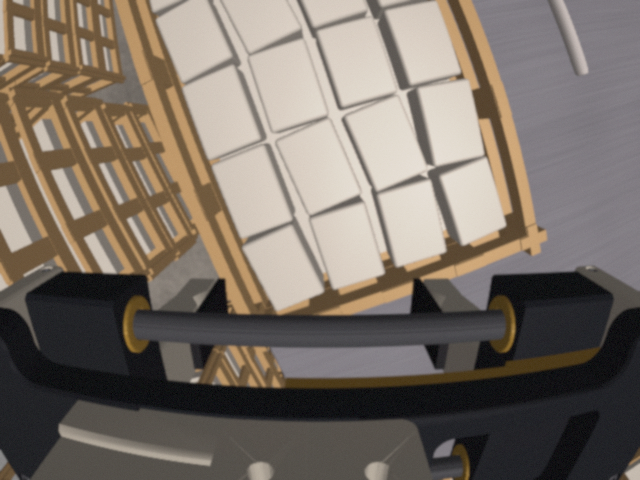

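The top view shows the housing around (314,254) and the crank from its counterweight at (502,284) to its handle at (466,343). The scraper is at left and the deck is up the picture. I'll enlarge the crops next.

```bash
cat > h.py <<'E'
from bench import r,eyes
import cv2,numpy as np
from scipy.spatial.transform import Rotation as R
def cam(n,c=None):
    c=c or eyes.calibration(n); Rm=cv2.Rodrigues(np.array(c['rvec']))[0]; return c['mtx'],Rm,np.array(c['tvec']).ravel()
def at_z(n,uv,z,c=None):
    K,Rm,t=cam(n,c); d=np.linalg.inv(K)@np.array([uv[0],uv[1],1.])
    if n=='wrist':
        p=np.array([d[0],d[1]]);th=np.hypot(*p); d=np.r_[p/th*np.sin(th),np.cos(th)] if th>1e-9 else d
    o=-Rm.T@t; w=Rm.T@d; return o+w*(z-o[2])/w[2]
def proj(n,P,c=None):
    K,Rm,t=cam(n,c); p=Rm@np.array(P)+t
    if n=='wrist':
        th=np.arctan2(np.hypot(p[0],p[1]),p[2]); q=p[:2]/np.hypot(p[0],p[1])*th
    else: q=p[:2]/p[2]
    return K[:2,:2]@q+K[:2,2]
def crop(img,x0,y0,x1,y1,s,f):
    cv2.imwrite(f,cv2.resize(img[y0:y1,x0:x1],None,fx=s,fy=s,interpolation=cv2.INTER_CUBIC))
E
python3 - <<'E'
from h import *
im=cv2.imread('pics/top0.png')
crop(im,274,210,354,300-20,8,'pics/t_unit.png'); crop(im,440,265,530,360,6,'pics/t_crank.png')
im=cv2.imread('pics/scene0.png')
crop(im,190,140,290,220,8,'pics/s_crank.png');
E
```

```text
(no output)
```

View pics/t_unit.png

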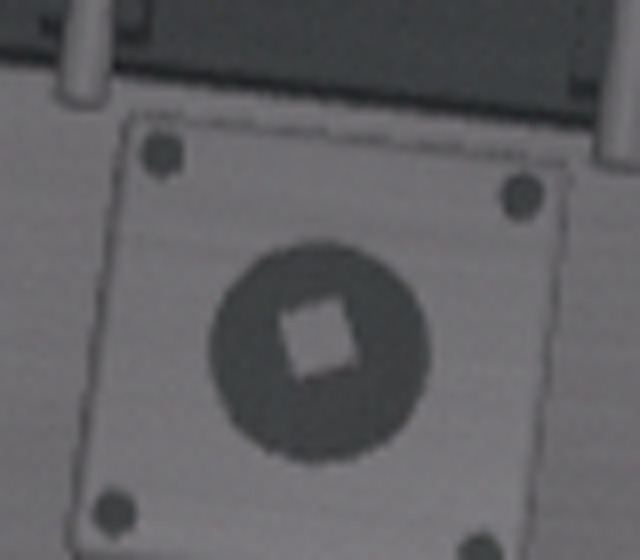

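View pics/t_crank.png

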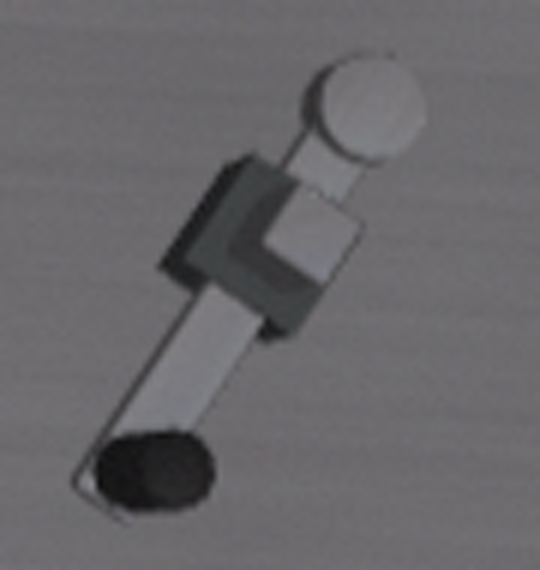

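View pics/s_crank.png

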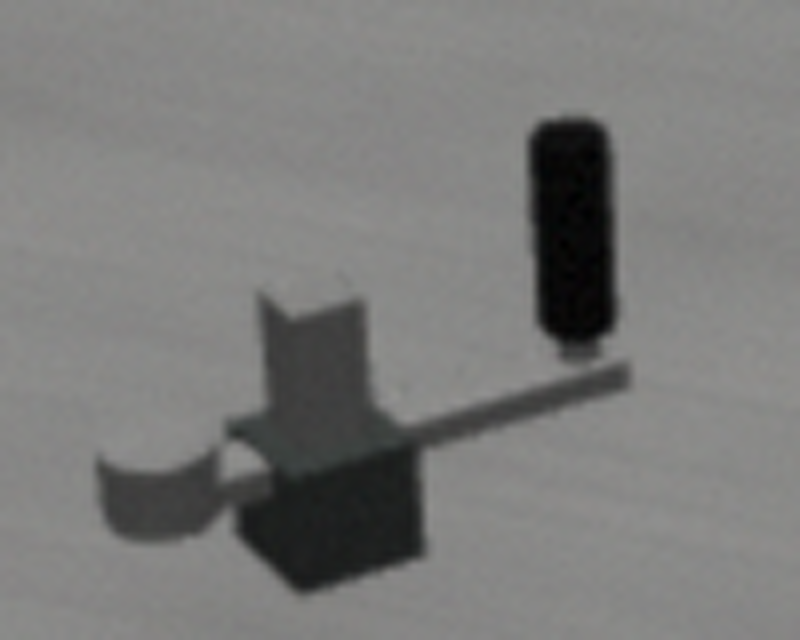

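```bash
python3 - <<'E'
from h import *
def g(pts,x0,y0,s,z): return np.array([at_z('top',((x+.5)/s-.5+x0,(y+.5)/s-.5+y0),z) for x,y in pts])
b=g([(299,187),(363,227),(322,284),(262,242)],440,265,6,.078)
print('boss',b.mean(0),[np.linalg.norm(b[i]-b[i-1]) for i in range(4)])
for i in range(4):
    d=b[i]-b[i-1];print(np.degrees(np.arctan2(d[1],d[0])))
cw=g([(374,107)],440,265,6,.047)[0];h=g([(175,471)],440,265,6,.104)[0]
print(cw,h); d=h-cw;print('len .128?',np.hypot(d[0],d[1]),np.degrees(np.arctan2(d[1],d[0])))
print('boss from cw-h',cw+(h-cw)*48/128, b.mean(0)+0)
s=g([(280,315),(340,297),(357,358),(301,380)],274,210,8,.067)
print('spin',s.mean(0),[np.linalg.norm(s[i]-s[i-1]) for i in range(4)])
for i in range(4):
    d=s[i]-s[i-1];print(np.degrees(np.arctan2(d[1],d[0])))
print('collar',g([(320,352)],274,210,8,.05))
hs=g([(128,115),(568,163),(522,610),(73,553)],274,210,8,.044);print(hs)
for i in range(4):
    d=hs[i]-hs[i-1];print(np.degrees(np.arctan2(d[1],d[0])),np.linalg.norm(d))
K,Rm,t=cam('top');print(-Rm.T@t)
E
```

```text
boss [ 0.43923939 -0.24877722  0.078     ] [np.float64(0.01885808207807551), np.float64(0.020470273139448394), np.float64(0.019948791360420555), np.float64(0.019774983929388677)]
-32.90203053502948
-119.53460003839832
145.20107518134583
57.45326134669058
[ 0.4797663 -0.2749018  0.047    ] [ 0.37199334 -0.20553154  0.104     ]
len .128? 0.12816880781392861 147.23181669073688
boss from cw-h [ 0.43935144 -0.24888795  0.068375  ] [ 0.43923939 -0.24877722  0.078     ]
spin [0.51160065 0.05325127 0.067     ] [np.float64(0.014790464996255477), np.float64(0.013430896632084608), np.float64(0.013726693642419381), np.float64(0.012869377182887214)]
21.262958906902824
-69.81063509596628
-161.1821349399259
114.93676180591913
collar [[0.51110017 0.05342217 0.05      ]]
[[0.56243756 0.09916488 0.044     ]
 [0.55719927 0.00155326 0.044     ]
 [0.45819447 0.00650364 0.044     ]
 [0.46500742 0.10437235 0.044     ]]
-3.0594492051085482 0.09756920197718595
-93.07180708794154 0.09775207780875561
177.13751268625433 0.0991284919594361
86.01788041369373 0.09810556272951505
[0.34603145 0.02400188 1.11438669]
```

The measurements agree with the given sizes:

| Item | Position (x, y) | Angle |
|---|---|---|
| Crank boss | (0.4393, -0.2489) | x-axis yaw 147.2° |
| Spindle | (0.511, 0.053) | square about 21° mod 90 |

The crank's 128 mm length checks out. Next I'll plan the moves and a closer wrist look at the spindle on the way.

```bash
python3 - <<'E'
from h import *
s=r.get_state(); T=R.from_rotvec(s['tool_rot']).as_matrix(); print(T.round(3))
K,Rm,t=cam('wrist'); c=-Rm.T@t
print('cam in tool',T.T@(c-s['position']),'axis',T.T@Rm[2])
off=c-s['position']
# desired TCP so spindle projects: emulate by virtual cal
for P in [(.511,.053,.25),(.45,.05,.25),(.55,.05,.25),(.511,.0,.25),(.511,.11,.25),(.49,.12,.22)]:
    dt=dict(mtx=K,rvec=cv2.Rodrigues(Rm)[0],tvec=-Rm@(np.array(P)+off)); print(P,proj('wrist',[.511,.053,.07],dt))
E
```

```text
[[-0.346 -0.938 -0.   ]
 [-0.938  0.346 -0.001]
 [ 0.001 -0.    -1.   ]]
cam in tool [-7.73458461e-06 -7.33647283e-02 -1.58278173e-01] axis [8.73717191e-04 2.71149693e-01 9.62536795e-01]
(0.511, 0.053, 0.25) [318.2746294 216.5634475]
(0.45, 0.05, 0.25) [291.86706229 156.17303526]
(0.55, 0.05, 0.25) [329.41744043 255.01452494]
(0.511, 0.0, 0.25) [265.88740225 235.6024329 ]
(0.511, 0.11, 0.25) [375.9680962  195.99209723]
(0.49, 0.12, 0.22) [384.63469447 174.51619186]
```

Emit:
play_rows:
  motion:
    - [-1,0.278,-0.58,0.025,0,0,0]
    - [-1,0.278,-0.58,0.025,0,0,0]
    - [-1,0.278,-0.58,0.025,0,0,0]
    - [-1,0.278,-0.58,0.025,0,0,0]
    - [-1,0.278,-0.58,0.025,0,0,0]
    - [-1,0.278,-0.58,0.025,0,0,0]
    - [-1,0.278,-0.58,0.025,0,0,0]
    - [-1,0.278,-0.58,0.025,0,0,0]
    - [-1,0.278,-0.58,0.025,0,0,0]
    - [-1,0.278,-0.58,0.025,0,0,0]
    - [-1,0.278,-0.58,0.025,0,0,0]
    - [-1,0.278,-0.58,0.025,0,0,0]
    - [-1,0.278,-0.58,0.025,0,0,0]
    - [-1,0.278,-0.58,0.025,0,0,0]
    - [-1,0.278,-0.58,0.025,0,0,0]
    - [-1,0.278,-0.58,0.025,0,0,0]
    - [-1,0.278,-0.58,0.025,0,0,0]
    - [-1,0.278,-0.58,0.025,0,0,0]

```text
time_s: 1.65
position: [0.5112, 0.0519, 0.2504]
tool_rot: [1.792, -2.578, 0.001]
force: [-0.0, -0.4, -0.3]
grip_width: 0.0877
```

```bash
python3 - <<'E'
from h import *
import json
s=r.get_state();print(s['time_s'],s['q'],s['position'],s['force'],s['tool_rot'])
c=eyes.calibration('wrist'); im=eyes.read_camera('wrist'); cv2.imwrite('pics/w1.png',im)
json.dump({k:np.array(v).tolist() for k,v in c.items()},open('w1.json','w'))
crop(im,270,170,370,250,8,'pics/w1c.png')
E
```

```text
1.65 [ 4.84324741e-01  7.63978702e-02 -2.99753352e-01  7.99006735e-04
 -1.19623802e+00  7.30400101e-01] [0.51118386 0.05190085 0.25044686] [-0.04534459 -0.39437333 -0.30851642] [ 1.79234145e+00 -2.57810249e+00  8.51333918e-04]
```

View pics/w1.png

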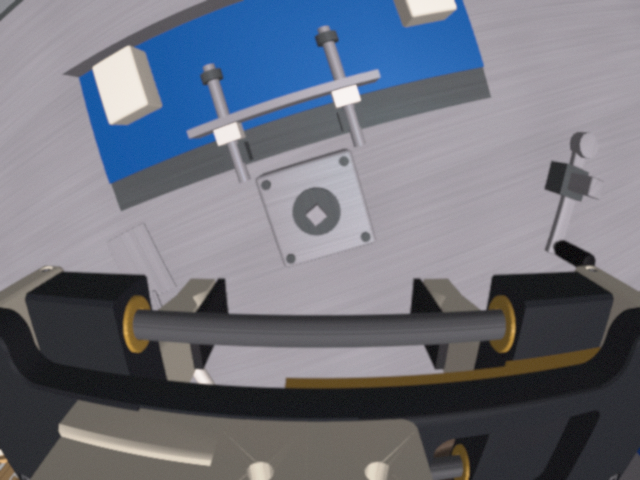

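View pics/w1c.png

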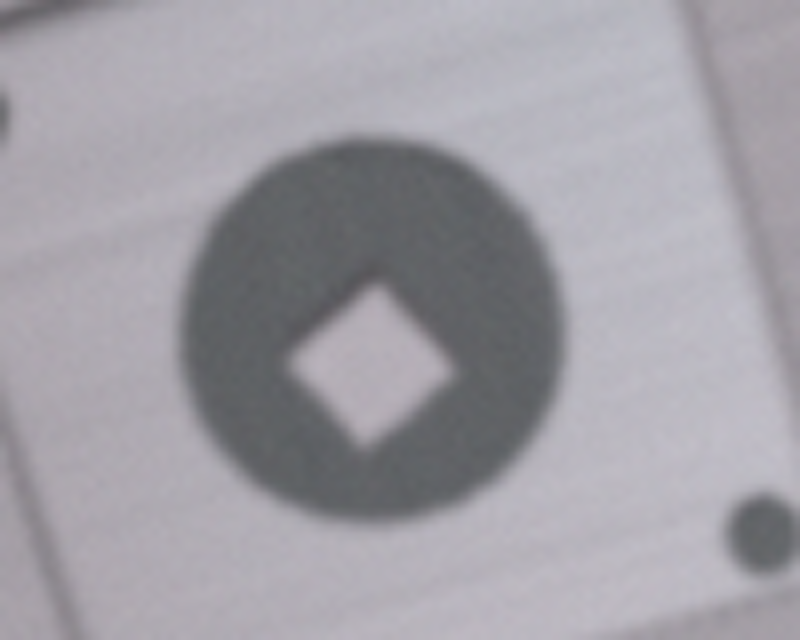

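The square stands out clearly in the crop, centred at about (372,365). I'll locate its four corners and the collar.

```bash
python3 - <<'E'
from h import *
import json
c={k:np.array(v) for k,v in json.load(open('w1.json')).items()}
f=lambda x,y,z: at_z('wrist',((x+.5)/8-.5+270,(y+.5)/8-.5+170),z,c)
for z in(.060,.067,.076):
    s=np.array([f(x,y,z) for x,y in [(379,278),(459,372),(365,452),(285,362)]])
    print(z,s.mean(0),[round(np.linalg.norm(s[i]-s[i-1])*1e3,1) for i in range(4)],[round(np.degrees(np.arctan2(*(s[i]-s[i-1])[1::-1]))%90,1) for i in range(4)])
print('collar',f(372,329,.05), f(181,330,.05),f(565,330,.05))
E
```

```text
0.06 [0.51075976 0.05422213 0.06      ] [np.float64(15.2), np.float64(14.9), np.float64(15.0), np.float64(14.7)] [np.float64(21.8), np.float64(19.5), np.float64(20.8), np.float64(20.3)]
0.067 [0.51215186 0.05366702 0.067     ] [np.float64(14.9), np.float64(14.6), np.float64(14.7), np.float64(14.4)] [np.float64(21.8), np.float64(19.5), np.float64(20.8), np.float64(20.3)]
0.076 [0.5139417  0.05295331 0.076     ] [np.float64(14.5), np.float64(14.3), np.float64(14.3), np.float64(14.0)] [np.float64(21.8), np.float64(19.5), np.float64(20.8), np.float64(20.3)]
collar [0.51316127 0.05337363 0.05      ] [0.52129179 0.0754462  0.05      ] [0.50478877 0.0311434  0.05      ]
```

Emit:
play_rows:
  motion:
    - [-1,-0.072,-0.301,-0.05,0,0,-12.4]
    - [-1,-0.072,-0.301,-0.05,0,0,-12.4]
    - [-1,-0.072,-0.301,-0.05,0,0,-12.4]
    - [-1,-0.072,-0.301,-0.05,0,0,-12.4]
    - [-1,-0.072,-0.301,-0.05,0,0,-12.4]
    - [-1,-0.072,-0.301,-0.05,0,0,-12.4]
    - [-1,-0.072,-0.301,-0.05,0,0,-12.4]
    - [-1,-0.072,-0.301,-0.05,0,0,-12.4]
    - [-1,-0.072,-0.301,-0.05,0,0,-12.4]
    - [-1,-0.072,-0.301,-0.05,0,0,-12.4]
    - [-1,-0.072,-0.301,-0.05,0,0,-12.4]

```text
time_s: 2.62
position: [0.4392, -0.2474, 0.2006]
tool_rot: [1.507, -2.755, 0.001]
force: [0.5, -0.3, -0.2]
grip_width: 0.0877
```

```bash
python3 - <<'E'
from h import *
import json
s=r.get_state();print(s['time_s'],s['q'],s['position'],s['tool_rot'])
c=eyes.calibration('wrist'); im=eyes.read_camera('wrist')
json.dump({k:np.array(v).tolist() for k,v in c.items()},open('w2.json','w'))
cv2.imwrite('pics/w2.png',im)
print(proj('wrist',[.4393,-.2489,.078],c))
E
```

```text
2.6167 [-0.12174888  0.09610926 -0.39633204  0.00116788 -1.07922385  1.12197547] [ 0.4392329  -0.24736425  0.20060026] [ 1.50660600e+00 -2.75527484e+00  5.18967436e-04]
[320.01832588 231.01177986]
```

View pics/w2.png

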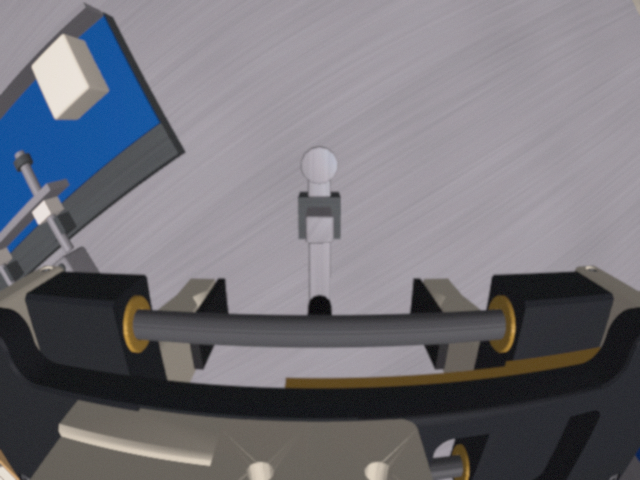

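The boss top shows at about (320,229), against a predicted (320,231). The crank lies straight along the image column, so the alignment is good. I'll go down and grip.

Emit:
play_rows:
  motion:
    - [-1,0,-0.0015,-0.04,0,0,0]
    - [-1,0,-0.0015,-0.08,0,0,0]
    - [-1,0,-0.0015,-0.11,0,0,0]
    - [-1,0,-0.0015,-0.135,0,0,0]
    - [-1,0,-0.0015,-0.15,0,0,0]
    - [-1,0,-0.0015,-0.16,0,0,0]
    - [-1,0,-0.0015,-0.16,0,0,0]
    - [0.5,0,-0.0015,-0.16,0,0,0]
    - [1,0,-0.0015,-0.16,0,0,0]
    - [1,0,-0.0015,-0.16,0,0,0]
    - [1,0,-0.0015,-0.16,0,0,0]
    - [1,0,-0.0015,-0.16,0,0,0]
    - [1,0,-0.0015,-0.16,0,0,0]
    - [1,0,-0.0015,-0.16,0,0,0]
  force: 40

```text
time_s: 3.83
position: [0.4396, -0.2487, 0.0411]
tool_rot: [1.508, -2.755, 0.001]
force: [-0.9, 0.7, -0.0]
grip_width: 0.0467
```

Still closing; I'll give it more time.

Emit:
play_rows:
  motion:
    - [1,0,0,0,0,0,0]
    - [1,0,0,0,0,0,0]
    - [1,0,0,0,0,0,0]
    - [1,0,0,0,0,0,0]
    - [1,0,0,0,0,0,0]
    - [1,0,0,0,0,0,0]
    - [1,0,0,0,0,0,0]
    - [1,0,0,0,0,0,0]

```text
time_s: 4.5
position: [0.4396, -0.2487, 0.041]
tool_rot: [1.508, -2.755, 0.001]
force: [0.4, 0.2, -1.1]
grip_width: 0.0219
```

Emit:
play_rows:
  motion:
    - [1,0,0,0.02,0,0,0]
    - [1,0,0,0.05,0,0,0]
    - [1,0.005,0.02,0.09,0,0,0]
    - [1,0.012,0.05,0.115,0,0,-6]
    - [1,0.021,0.085,0.115,0,0,-12]
    - [1,0.029,0.12,0.115,0,0,-18]
    - [1,0.037,0.155,0.115,0,0,-24]
    - [1,0.046,0.19,0.115,0,0,-30]
    - [1,0.054,0.225,0.115,0,0,-36.6]
    - [1,0.062,0.26,0.115,0,0,-36.6]
    - [1,0.068,0.285,0.115,0,0,-36.6]
    - [1,0.0724,0.3022,0.105,0,0,-36.6]
    - [1,0.0724,0.3022,0.095,0,0,-36.6]
    - [1,0.0724,0.3022,0.095,0,0,-36.6]
    - [1,0.0724,0.3022,0.095,0,0,-36.6]
    - [1,0.0724,0.3022,0.095,0,0,-36.6]

```text
time_s: 5.83
position: [0.5115, 0.0527, 0.1359]
tool_rot: [0.565, -3.088, 0.002]
force: [-0.1, 0.6, -4.9]
grip_width: 0.0221
```

```bash
python3 - <<'E'
from h import *
import json
s=r.get_state();print(s['time_s'],s['q'],s['position'],s['tool_rot'],s['force'],s['torque'],s['grip_width'])
im=eyes.read_camera('scene'); crop(im,270,120,430,270,5,'pics/s3.png')
im=eyes.read_camera('top'); crop(im,234,180,394,300,5,'pics/t3.png')
im=eyes.read_camera('wrist'); cv2.imwrite('pics/w3.png',im)
E
```

```text
5.8333 [ 4.85221586e-01  1.77349428e-01 -4.63340165e-01  5.41182126e-04
 -9.32271420e-01 -1.23620294e-01] [0.5115084  0.05268709 0.13589073] [ 5.65063265e-01 -3.08838969e+00  1.66886519e-03] [-0.13688257  0.61753571 -4.93815849] [ 0.04996926 -0.04191554  0.00369205] 0.022050115089409655
```

View pics/s3.png

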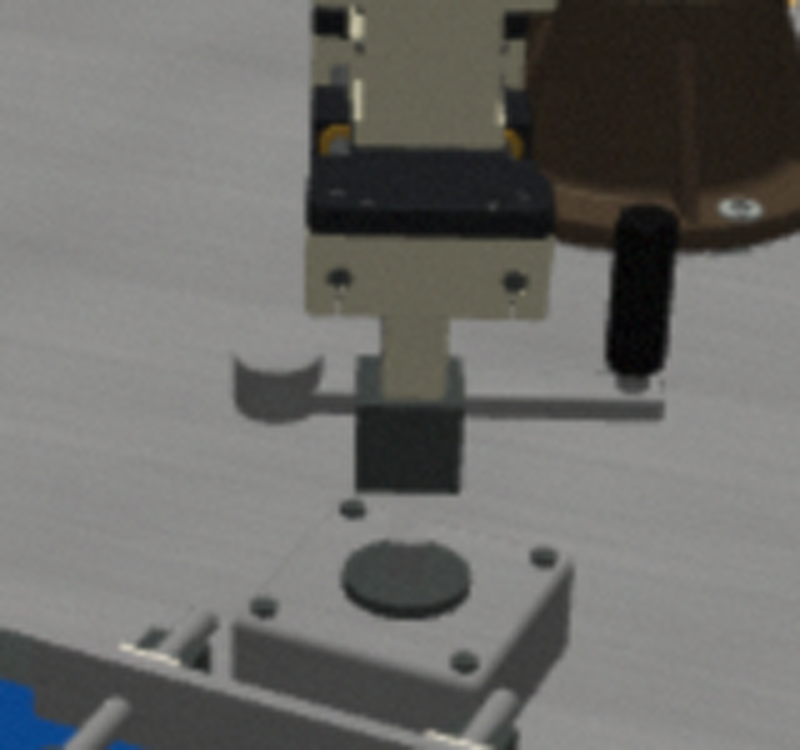

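View pics/w3.png

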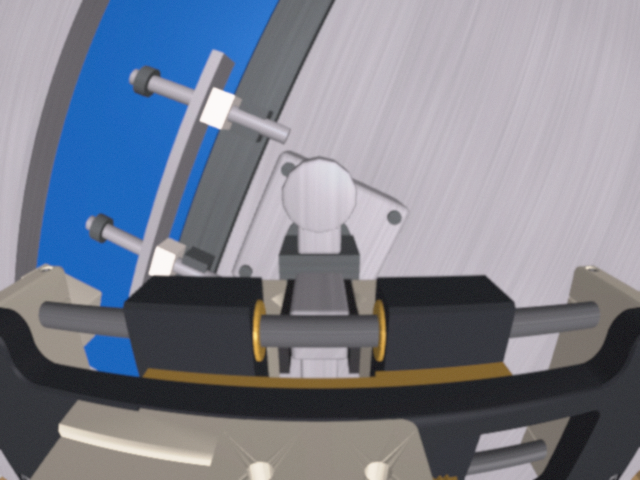

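The crank hangs level above the collar. I'll lower it a few millimetres at a time and feel for the square.

Emit:
play_rows:
  motion:
    - [1,0.0005,0.0008,-0.006,0,0,0]
    - [1,0.0005,0.0008,-0.012,0,0,0]
    - [1,0.0005,0.0008,-0.016,0,0,0]
    - [1,0.0005,0.0008,-0.019,0,0,0]
    - [1,0.0005,0.0008,-0.021,0,0,0]
    - [1,0.0005,0.0008,-0.022,0,0,0]
    - [1,0.0005,0.0008,-0.022,0,0,0]

```text
time_s: 6.57
position: [0.5125, 0.0536, 0.1142]
tool_rot: [0.565, -3.09, 0.001]
force: [-0.3, -0.2, -5.4]
grip_width: 0.0217
```

Emit:
play_rows:
  motion:
    - [1,-0.0003,0,-0.001,0,0,0]
    - [1,-0.0003,0,-0.002,0,0,0]
    - [1,-0.0003,0,-0.003,0,0,0]
    - [1,-0.0003,0,-0.004,0,0,0]
    - [1,-0.0003,0,-0.004,0,0,0]

```text
time_s: 6.98
position: [0.5121, 0.0536, 0.11]
tool_rot: [0.565, -3.09, 0.001]
force: [-0.1, -0.3, -4.2]
grip_width: 0.0219
```

Emit:
play_rows:
  motion:
    - [1,0,0,-0.001,0,0,0]
    - [1,0,0,-0.002,0,0,0]
    - [1,0,0,-0.003,0,0,0]
    - [1,0,0,-0.004,0,0,0]
    - [1,0,0,-0.004,0,0,0]

```text
time_s: 7.4
position: [0.5121, 0.0538, 0.1059]
tool_rot: [0.565, -3.09, 0.001]
force: [-0.8, 2.7, -5.7]
grip_width: 0.0218
```

The square has been found: the hub is past the taper with light side contact pushing +y. I'll ease that way and go on down.

Emit:
play_rows:
  motion:
    - [1,-0.0001,0.0005,-0.001,0,0,0]
    - [1,-0.0001,0.0005,-0.003,0,0,0]
    - [1,-0.0001,0.0005,-0.005,0,0,0]
    - [1,-0.0001,0.0005,-0.005,0,0,0]

```text
time_s: 7.73
position: [0.5116, 0.0541, 0.1003]
tool_rot: [0.564, -3.089, 0.001]
force: [-0.4, -0.4, -4.1]
grip_width: 0.0214
```

Emit:
play_rows:
  motion:
    - [1,0,0,-0.002,0,0,0]
    - [1,0,0,-0.004,0,0,0]
    - [1,0,0,-0.006,0,0,0]
    - [1,0,0,-0.007,0,0,0]
    - [1,0,0,-0.007,0,0,0]

```text
time_s: 8.15
position: [0.5115, 0.054, 0.093]
tool_rot: [0.564, -3.088, 0.001]
force: [-0.1, 0.1, -4.9]
grip_width: 0.0218
```

Emit:
play_rows:
  motion:
    - [1,0,0,-0.001,0,0,0]
    - [1,0,0,-0.0015,0,0,0]
    - [1,0,0,-0.002,0,0,0]
    - [1,0,0,-0.002,0,0,0]

```text
time_s: 8.48
position: [0.5115, 0.054, 0.091]
tool_rot: [0.564, -3.088, 0.001]
force: [-0.5, -0.2, -5.7]
grip_width: 0.0218
```

Emit:
play_rows:
  motion:
    - [1,0,0,-0.0005,0,0,0]
    - [1,0,0,-0.001,0,0,0]
    - [1,0,0,-0.001,0,0,0]

```text
time_s: 8.73
position: [0.5115, 0.054, 0.091]
tool_rot: [0.565, -3.089, 0.001]
force: [-4.7, 0.4, 7.6]
grip_width: 0.022
```

Seated: upward force appeared at TCP z = 0.091, which puts the hub underside at 0.050. I'll relieve the press and let go.

Emit:
play_rows:
  motion:
    - [1,0,0,0.0003,0,0,0]
    - [-0.1,0,0,0.0003,0,0,0]
    - [-0.1,0,0,0.0003,0,0,0]
    - [-0.1,0,0,0.0003,0,0,0]
    - [-0.1,0,0,0.0003,0,0,0]
    - [-0.1,0,0,0.0003,0,0,0]
    - [-0.1,0,0,0.0003,0,0,0]
    - [-0.1,0,0,0.02,0,0,0]
    - [-0.1,0,0,0.045,0,0,0]
    - [-0.1,0,0,0.078,0,0,0]
    - [-0.1,0,0,0.078,0,0,0]

```text
time_s: 9.65
position: [0.5149, 0.0549, 0.1749]
tool_rot: [-0.566, 3.083, -0.001]
force: [1.1, 0.8, -0.1]
grip_width: 0.048
```

```bash
python3 - <<'E'
from h import *
import json
s=r.get_state();print(s['time_s'],s['position'],s['force'],s['grip_width'])
im=eyes.read_camera('scene'); crop(im,270,120,430,270,5,'pics/s4.png')
im=eyes.read_camera('top'); crop(im,234,180,394,300,5,'pics/t4.png')
E
```

```text
9.65 [0.51489922 0.05485504 0.17492294] [ 1.10751709  0.79525088 -0.14207046] 0.048021581576135314
```

View pics/s4.png

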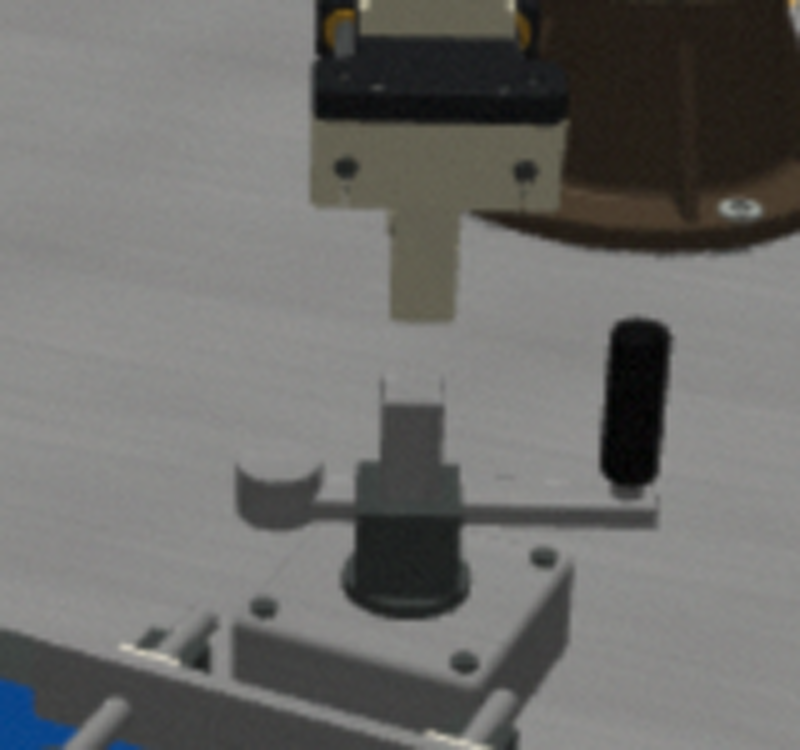

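View pics/t4.png

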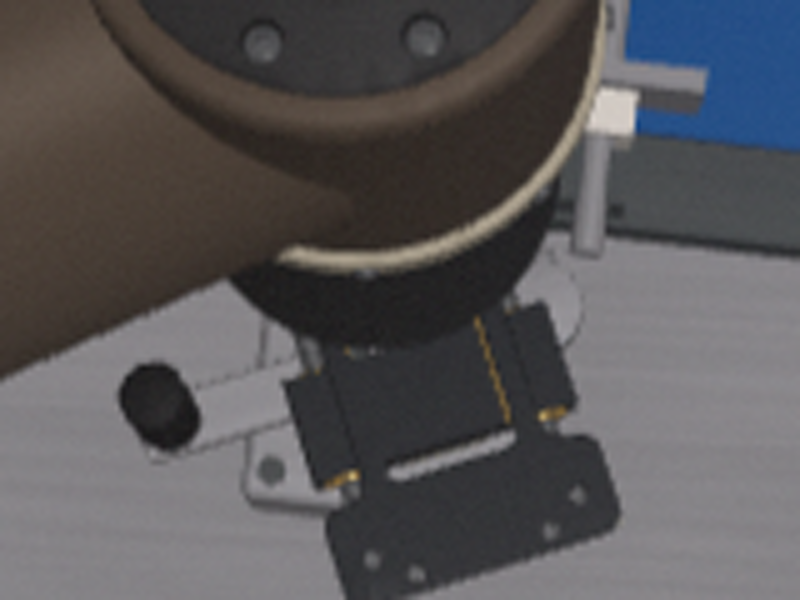

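The hub sits on the collar with no visible gap. The handle top is at about (152,398) in the 5x top crop, and I'll locate it from there.

```bash
python3 - <<'E'
from h import *
p=at_z('top',(234+152/5,180+398/5),.154);print(p)
d=p[:2]-[.5118,.0538];print(np.hypot(*d),np.degrees(np.arctan2(d[1],d[0])))
E
```

```text
[0.48104404 0.12684404 0.154     ]
0.07925503212406902 112.83403842128808
```

Emit:
play_rows:
  motion:
    - [-0.1,-0.016,0.036,0,0,0,0]
    - [-0.1,-0.033,0.073,0,0,0,0]
    - [-0.1,-0.033,0.073,0,0,0,0]
    - [-0.1,-0.033,0.073,-0.03,0,0,0]
    - [-0.1,-0.033,0.073,-0.055,0,0,0]
    - [-0.1,-0.033,0.073,-0.07,0,0,0]
    - [-0.1,-0.033,0.073,-0.07,0,0,0]
    - [1,-0.033,0.073,-0.07,0,0,0]
    - [1,-0.033,0.073,-0.07,0,0,0]
    - [1,-0.033,0.073,-0.07,0,0,0]
    - [1,-0.033,0.073,-0.07,0,0,0]
    - [1,-0.033,0.073,-0.07,0,0,0]
    - [1,-0.033,0.073,-0.07,0,0,0]
    - [1,-0.033,0.073,-0.07,0,0,0]
    - [1,-0.033,0.073,-0.07,0,0,0]
  force: 25

```text
time_s: 11.0
position: [0.48, 0.1279, 0.1011]
tool_rot: [-0.565, 3.087, 0.001]
force: [-1.4, 2.3, 5.1]
grip_width: 0.0213
```

```bash
python3 - <<'E'
from h import *
s=r.get_state();print(s['time_s'],s['position'],s['force'],s['torque'],s['grip_width'])
im=eyes.read_camera('scene'); crop(im,270,120,430,270,5,'pics/s5.png')
E
```

```text
11.0 [0.48000179 0.12794213 0.10109986] [-1.3678244   2.31506005  5.11524068] [0.89867484 0.30680489 0.03542533] 0.02131638689526086
```

View pics/s5.png

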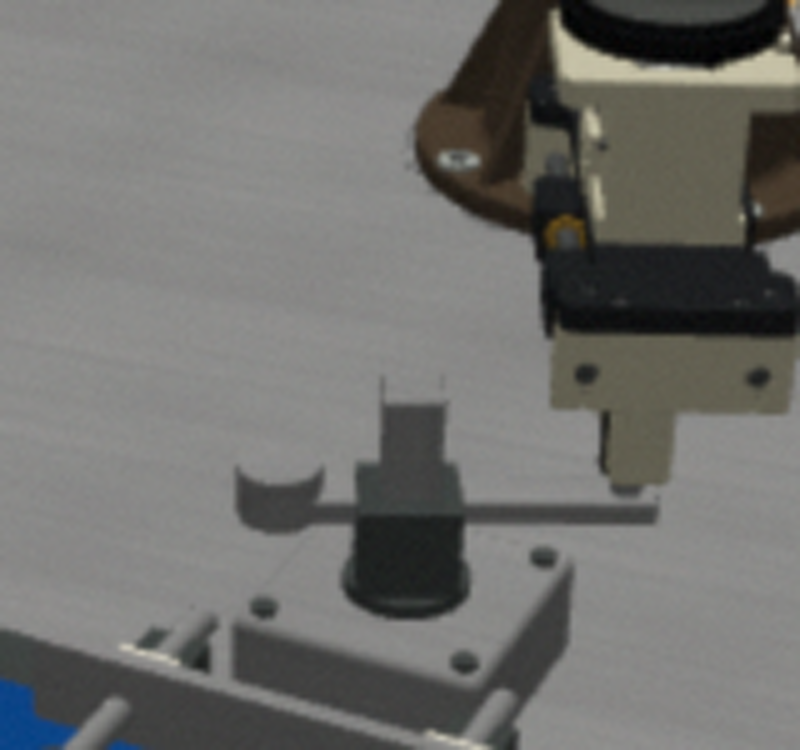

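The sleeve is held, but 5 N upward is acting and the grip sits 4 mm low. I'll regrip free of load.

Emit:
play_rows:
  motion:
    - [0.3,0,0,0,0,0,0]
    - [0.3,0,0,0,0,0,0]
    - [0.3,0,0,0.004,0,0,0]
    - [0.3,0.001,0,0.004,0,0,0]
    - [0.3,0.001,0,0.004,0,0,0]

```text
time_s: 11.47
position: [0.4811, 0.1279, 0.1052]
tool_rot: [-0.565, 3.087, 0.001]
force: [-0.1, 0.3, 0.1]
grip_width: 0.0303
```

Emit:
play_rows:
  motion:
    - [1,0,0,0,0,0,0]
    - [1,0,0,0,0,0,0]
    - [1,0,0,0,0,0,0]
    - [1,0,0,0,0,0,0]
    - [1,0,0,0,0,0,0]
    - [1,0,0,0,0,0,0]
  force: 20

```text
time_s: 11.97
position: [0.481, 0.1278, 0.105]
tool_rot: [-0.565, 3.087, 0.001]
force: [-0.4, 0.6, -0.7]
grip_width: 0.0215
```

Winding comes next. A helper will print the circle offsets from the measured pose.

```bash
cat > circ.py <<'E'
from h import *
import sys
C=np.array([.5120,.0537]); R0=.080
def rows(step,n,C=C,z=.105):
    s=r.get_state();p=s['position'];d=p[:2]-C;a=np.degrees(np.arctan2(d[1],d[0]))
    f=s['force'];u=d/np.hypot(*d);t=np.array([u[1],-u[0]])
    print('t',s['time_s'],'p',p.round(4),'rad',np.hypot(*d).round(4),'ang',a.round(1),'Frad',round(f[:2]@u,1),'Ftan',round(f[:2]@t,1),'Fz',round(f[2],1),'w',s['grip_width'])
    o=[]
    for i in range(1,n+1):
        th=np.radians(a-step*i); q=C+R0*np.array([np.cos(th),np.sin(th)])-p[:2]; o.append([1,round(q[0],4),round(q[1],4),round(z-p[2],4),0,0,0])
    print(o)
if __name__=='__main__': rows(float(sys.argv[1]),int(sys.argv[2]))
E
python3 circ.py 10 10
```

```text
t 11.9667 p [0.481  0.1278 0.105 ] rad 0.0803 ang 112.7 Frad 0.7 Ftan -0.1 Fz -0.7 w 0.021454362480736122
[[1, np.float64(0.0134), np.float64(0.0039), np.float64(-0.0), 0, 0, 0], [1, np.float64(0.0272), np.float64(0.0058), np.float64(-0.0), 0, 0, 0], [1, np.float64(0.0412), np.float64(0.0053), np.float64(-0.0), 0, 0, 0], [1, np.float64(0.0548), np.float64(0.0023), np.float64(-0.0), 0, 0, 0], [1, np.float64(0.0677), np.float64(-0.003), np.float64(-0.0), 0, 0, 0], [1, np.float64(0.0795), np.float64(-0.0105), np.float64(-0.0), 0, 0, 0], [1, np.float64(0.0898), np.float64(-0.0198), np.float64(-0.0), 0, 0, 0], [1, np.float64(0.0983), np.float64(-0.0309), np.float64(-0.0), 0, 0, 0], [1, np.float64(0.1048), np.float64(-0.0432), np.float64(-0.0), 0, 0, 0], [1, np.float64(0.1091), np.float64(-0.0565), np.float64(-0.0), 0, 0, 0]]
```

Emit:
play_rows:
  motion:
    - [1,0.0134,0.0039,0,0,0,0]
    - [1,0.0272,0.0058,0,0,0,0]
    - [1,0.0412,0.0053,0,0,0,0]
    - [1,0.0548,0.0023,0,0,0,0]
    - [1,0.0677,-0.003,0,0,0,0]
    - [1,0.0795,-0.0105,0,0,0,0]
    - [1,0.0898,-0.0198,0,0,0,0]

```text
time_s: 12.55
position: [0.5713, 0.1083, 0.105]
tool_rot: [-0.566, 3.087, 0.002]
force: [-4.2, 3.0, 2.1]
grip_width: 0.0217
```

```bash
sed -i 's/round(q\[0\],4),round(q\[1\],4),round(z-p\[2\],4)/*[float(round(v,4)) for v in (q[0],q[1],z-p[2])]/' circ.py; python3 circ.py 12 15
```

```text
t 12.55 p [0.5713 0.1083 0.105 ] rad 0.0806 ang 42.6 Frad -1.0 Ftan -5.0 Fz 2.1 w 0.02166860095625811
[[1, 0.0095, -0.0139, 0.0, 0, 0, 0], [1, 0.0165, -0.0291, 0.0, 0, 0, 0], [1, 0.0201, -0.0454, 0.0, 0, 0, 0], [1, 0.0203, -0.0621, 0.0, 0, 0, 0], [1, 0.017, -0.0785, 0.0, 0, 0, 0], [1, 0.0104, -0.0938, 0.0, 0, 0, 0], [1, 0.0007, -0.1075, 0.0, 0, 0, 0], [1, -0.0116, -0.1188, 0.0, 0, 0, 0], [1, -0.026, -0.1273, 0.0, 0, 0, 0], [1, -0.0418, -0.1327, 0.0, 0, 0, 0], [1, -0.0584, -0.1346, 0.0, 0, 0, 0], [1, -0.0751, -0.1331, 0.0, 0, 0, 0], [1, -0.091, -0.1281, 0.0, 0, 0, 0], [1, -0.1056, -0.1199, 0.0, 0, 0, 0], [1, -0.1182, -0.1088, 0.0, 0, 0, 0]]
```

Tracking is good, with about 5 N of tangential resistance and little radial force.

Emit:
play_rows:
  motion:
    - [1,0.0095,-0.0139,0,0,0,0]
    - [1,0.0165,-0.0291,0,0,0,0]
    - [1,0.0201,-0.0454,0,0,0,0]
    - [1,0.0203,-0.0621,0,0,0,0]
    - [1,0.017,-0.0785,0,0,0,0]
    - [1,0.0104,-0.0938,0,0,0,0]
    - [1,0.0007,-0.1075,0,0,0,0]
    - [1,-0.0116,-0.1188,0,0,0,0]
    - [1,-0.026,-0.1273,0,0,0,0]
    - [1,-0.0418,-0.1327,0,0,0,0]

```text
time_s: 13.38
position: [0.5306, -0.024, 0.105]
tool_rot: [-0.564, 3.084, 0.004]
force: [2.0, 12.1, -5.5]
grip_width: 0.0218
```

```bash
python3 circ.py 12 18
```

```text
t 13.3833 p [ 0.5306 -0.024   0.105 ] rad 0.0799 ang -76.6 Frad -11.3 Ftan -4.8 Fz -5.5 w 0.0218410055569075
[[1, -0.0166, -0.0023, 0.0, 0, 0, 0], [1, -0.0332, -0.001, 0.0, 0, 0, 0], [1, -0.0493, 0.0038, 0.0, 0, 0, 0], [1, -0.0639, 0.0118, 0.0, 0, 0, 0], [1, -0.0766, 0.0227, 0.0, 0, 0, 0], [1, -0.0868, 0.036, 0.0, 0, 0, 0], [1, -0.094, 0.0511, 0.0, 0, 0, 0], [1, -0.0979, 0.0673, 0.0, 0, 0, 0], [1, -0.0983, 0.084, 0.0, 0, 0, 0], [1, -0.0952, 0.1005, 0.0, 0, 0, 0], [1, -0.0888, 0.1159, 0.0, 0, 0, 0], [1, -0.0793, 0.1297, 0.0, 0, 0, 0], [1, -0.0672, 0.1412, 0.0, 0, 0, 0], [1, -0.0529, 0.1499, 0.0, 0, 0, 0], [1, -0.0371, 0.1555, 0.0, 0, 0, 0], [1, -0.0206, 0.1577, 0.0, 0, 0, 0], [1, -0.0039, 0.1563, 0.0, 0, 0, 0], [1, 0.0121, 0.1516, 0.0, 0, 0, 0]]
```

Radial force reached -11 N near the -y side, so the true centre is about 1 mm further +y. I'll correct the centre and carry on.

```bash
sed -i 's/^C=.*/C=np.array([.5116,.0548]); R0=.0796/' circ.py; python3 circ.py 12 12
```

```text
t 13.3833 p [ 0.5306 -0.024   0.105 ] rad 0.081 ang -76.5 Frad -11.3 Ftan -4.8 Fz -5.5 w 0.0218410055569075
[[1, -0.0168, -0.0008, 0.0, 0, 0, 0], [1, -0.0334, 0.0005, 0.0, 0, 0, 0], [1, -0.0494, 0.0052, 0.0, 0, 0, 0], [1, -0.064, 0.0132, 0.0, 0, 0, 0], [1, -0.0767, 0.024, 0.0, 0, 0, 0], [1, -0.0868, 0.0372, 0.0, 0, 0, 0], [1, -0.094, 0.0522, 0.0, 0, 0, 0], [1, -0.0979, 0.0684, 0.0, 0, 0, 0], [1, -0.0983, 0.085, 0.0, 0, 0, 0], [1, -0.0953, 0.1014, 0.0, 0, 0, 0], [1, -0.0889, 0.1167, 0.0, 0, 0, 0], [1, -0.0795, 0.1304, 0.0, 0, 0, 0]]
```

Emit:
play_rows:
  motion:
    - [1,-0.0168,-0.0008,0,0,0,0]
    - [1,-0.0334,0.0005,0,0,0,0]
    - [1,-0.0494,0.0052,0,0,0,0]
    - [1,-0.064,0.0132,0,0,0,0]
    - [1,-0.0767,0.024,0,0,0,0]
    - [1,-0.0868,0.0372,0,0,0,0]

```text
time_s: 13.88
position: [0.4437, 0.0126, 0.1051]
tool_rot: [-0.563, 3.083, 0.004]
force: [6.0, -0.4, -6.5]
grip_width: 0.0218
```

```bash
python3 circ.py 12 12
```

```text
t 13.8833 p [0.4437 0.0126 0.1051] rad 0.0799 ang -148.1 Frad -4.9 Ftan -3.5 Fz -6.5 w 0.021801143883322684
[[1, -0.007, 0.0152, -0.0001, 0, 0, 0], [1, -0.011, 0.0313, -0.0001, 0, 0, 0], [1, -0.0115, 0.0479, -0.0001, 0, 0, 0], [1, -0.0086, 0.0643, -0.0001, 0, 0, 0], [1, -0.0023, 0.0797, -0.0001, 0, 0, 0], [1, 0.007, 0.0935, -0.0001, 0, 0, 0], [1, 0.019, 0.105, -0.0001, 0, 0, 0], [1, 0.0332, 0.1138, -0.0001, 0, 0, 0], [1, 0.0488, 0.1195, -0.0001, 0, 0, 0], [1, 0.0653, 0.1218, -0.0001, 0, 0, 0], [1, 0.0819, 0.1206, -0.0001, 0, 0, 0], [1, 0.0979, 0.1159, -0.0001, 0, 0, 0]]
```

Fz of -6.5 N suggests I'm lifting slightly, so I'll hold z 0.7 mm lower.

Emit:
play_rows:
  motion:
    - [1,-0.007,0.0152,-0.0005,0,0,0]
    - [1,-0.011,0.0313,-0.0008,0,0,0]
    - [1,-0.0115,0.0479,-0.0008,0,0,0]
    - [1,-0.0086,0.0643,-0.0008,0,0,0]
    - [1,-0.0023,0.0797,-0.0008,0,0,0]
    - [1,0.007,0.0935,-0.0008,0,0,0]

```text
time_s: 14.38
position: [0.4494, 0.1052, 0.1044]
tool_rot: [-0.563, 3.086, 0.001]
force: [-2.1, -5.6, 4.7]
grip_width: 0.0217
```

```bash
sed -i 's/z=.105)/z=.1043)/' circ.py; python3 circ.py 12 12; python3 - <<'E'
from h import *
im=eyes.read_camera('scene'); crop(im,270,120,430,270,5,'pics/s6.png')
s=r.get_state();print(s['position'],s['force'])
E
```

```text
t 14.3833 p [0.4494 0.1052 0.1044] rad 0.08 ang 141.0 Frad -1.9 Ftan -5.7 Fz 4.7 w 0.02165926623128084
[[1, 0.0121, 0.0115, -0.0001, 0, 0, 0], [1, 0.026, 0.0206, -0.0001, 0, 0, 0], [1, 0.0416, 0.0265, -0.0001, 0, 0, 0], [1, 0.058, 0.0291, -0.0001, 0, 0, 0], [1, 0.0746, 0.0282, -0.0001, 0, 0, 0], [1, 0.0907, 0.0239, -0.0001, 0, 0, 0], [1, 0.1055, 0.0164, -0.0001, 0, 0, 0], [1, 0.1185, 0.0059, -0.0001, 0, 0, 0], [1, 0.1289, -0.007, -0.0001, 0, 0, 0], [1, 0.1365, -0.0219, -0.0001, 0, 0, 0], [1, 0.1408, -0.038, -0.0001, 0, 0, 0], [1, 0.1416, -0.0546, -0.0001, 0, 0, 0]]
[0.4522188  0.10764007 0.10473949] [-3.47940011  4.35234918  7.21899709]
```

View pics/s6.png

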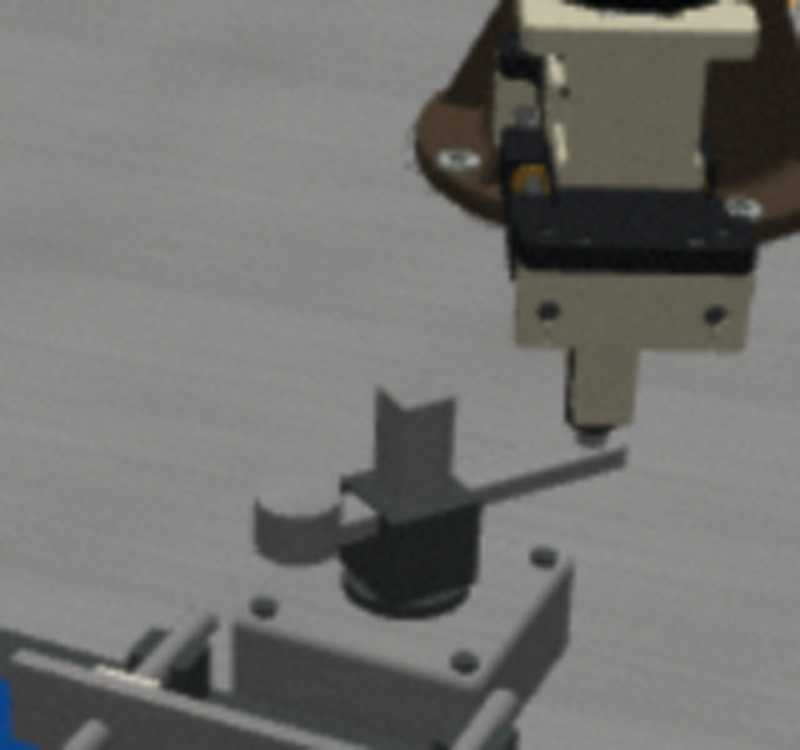

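The guide has moved onto the deck and the hub is still on the collar. I'll soften the grip, set z to 0.1047 and continue.

```bash
sed -i 's/z=.1043)/z=.1047)/' circ.py; python3 circ.py 12 12
```

```text
t 14.4333 p [0.4522 0.1076 0.1047] rad 0.0795 ang 138.3 Frad 5.5 Ftan 0.9 Fz 7.2 w 0.021868096895125574
[[1, 0.0122, 0.0113, -0.0, 0, 0, 0], [1, 0.0266, 0.0197, -0.0, 0, 0, 0], [1, 0.0424, 0.0249, -0.0, 0, 0, 0], [1, 0.0589, 0.0268, -0.0, 0, 0, 0], [1, 0.0755, 0.0251, -0.0, 0, 0, 0], [1, 0.0913, 0.0201, -0.0, 0, 0, 0], [1, 0.1058, 0.0118, -0.0, 0, 0, 0], [1, 0.1182, 0.0008, -0.0, 0, 0, 0], [1, 0.1281, -0.0126, -0.0, 0, 0, 0], [1, 0.1349, -0.0278, -0.0, 0, 0, 0], [1, 0.1385, -0.0441, -0.0, 0, 0, 0], [1, 0.1386, -0.0607, -0.0, 0, 0, 0]]
```

Emit:
play_rows:
  motion:
    - [1,0.0122,0.0113,0,0,0,0]
    - [1,0.0266,0.0197,0,0,0,0]
    - [1,0.0424,0.0249,0,0,0,0]
    - [1,0.0589,0.0268,0,0,0,0]
    - [1,0.0755,0.0251,0,0,0,0]
    - [1,0.0913,0.0201,0,0,0,0]
    - [1,0.1058,0.0118,0,0,0,0]
    - [1,0.1182,0.0008,0,0,0,0]
    - [1,0.1281,-0.0126,0,0,0,0]
    - [1,0.1349,-0.0278,0,0,0,0]
    - [1,0.1385,-0.0441,0,0,0,0]
  force: 14

```text
time_s: 15.35
position: [0.5919, 0.0633, 0.1049]
tool_rot: [-0.565, 3.082, 0.003]
force: [-3.6, 5.3, 3.4]
grip_width: 0.0216
```

```bash
python3 circ.py 12 12
```

```text
t 15.35 p [0.5919 0.0633 0.1049] rad 0.0807 ang 6.1 Frad -3.0 Ftan -5.7 Fz 3.4 w 0.021557899891013414
[[1, -0.0011, -0.0168, -0.0002, 0, 0, 0], [1, -0.0045, -0.033, -0.0002, 0, 0, 0], [1, -0.0113, -0.0483, -0.0002, 0, 0, 0], [1, -0.021, -0.0617, -0.0002, 0, 0, 0], [1, -0.0334, -0.0729, -0.0002, 0, 0, 0], [1, -0.0478, -0.0812, -0.0002, 0, 0, 0], [1, -0.0636, -0.0864, -0.0002, 0, 0, 0], [1, -0.0802, -0.0881, -0.0002, 0, 0, 0], [1, -0.0967, -0.0864, -0.0002, 0, 0, 0], [1, -0.1126, -0.0813, -0.0002, 0, 0, 0], [1, -0.127, -0.073, -0.0002, 0, 0, 0], [1, -0.1394, -0.0619, -0.0002, 0, 0, 0]]
```

Emit:
play_rows:
  motion:
    - [1,-0.0011,-0.0168,0,0,0,0]
    - [1,-0.0045,-0.033,0,0,0,0]
    - [1,-0.0113,-0.0483,0,0,0,0]
    - [1,-0.021,-0.0617,0,0,0,0]
    - [1,-0.0334,-0.0729,0,0,0,0]
    - [1,-0.0478,-0.0812,0,0,0,0]
    - [1,-0.0636,-0.0864,0,0,0,0]
    - [1,-0.0802,-0.0881,0,0,0,0]
    - [1,-0.0967,-0.0864,0,0,0,0]
    - [1,-0.1126,-0.0813,0,0,0,0]
    - [1,-0.127,-0.073,0,0,0,0]

```text
time_s: 16.27
position: [0.4654, -0.0105, 0.1053]
tool_rot: [-0.563, 3.08, 0.002]
force: [6.5, 1.6, -6.1]
grip_width: 0.0217
```

```bash
python3 circ.py 12 12
```

```text
t 16.2667 p [ 0.4654 -0.0105  0.1053] rad 0.08 ang -125.3 Frad -5.0 Ftan -4.4 Fz -6.1 w 0.02169350385335583
[[1, -0.0123, 0.0113, -0.0006, 0, 0, 0], [1, -0.0222, 0.0246, -0.0006, 0, 0, 0], [1, -0.0292, 0.0398, -0.0006, 0, 0, 0], [1, -0.0328, 0.056, -0.0006, 0, 0, 0], [1, -0.0331, 0.0726, -0.0006, 0, 0, 0], [1, -0.0298, 0.089, -0.0006, 0, 0, 0], [1, -0.0232, 0.1042, -0.0006, 0, 0, 0], [1, -0.0136, 0.1178, -0.0006, 0, 0, 0], [1, -0.0014, 0.1291, -0.0006, 0, 0, 0], [1, 0.0129, 0.1376, -0.0006, 0, 0, 0], [1, 0.0287, 0.143, -0.0006, 0, 0, 0], [1, 0.0452, 0.1449, -0.0006, 0, 0, 0]]
```

Emit:
play_rows:
  motion:
    - [1,-0.0123,0.0113,-0.0005,0,0,0]
    - [1,-0.0222,0.0246,-0.0007,0,0,0]
    - [1,-0.0292,0.0398,-0.0007,0,0,0]
    - [1,-0.0328,0.056,-0.0007,0,0,0]
    - [1,-0.0331,0.0726,-0.0007,0,0,0]
    - [1,-0.0298,0.089,-0.0007,0,0,0]
    - [1,-0.0232,0.1042,-0.0007,0,0,0]
    - [1,-0.0136,0.1178,-0.0007,0,0,0]
    - [1,-0.0014,0.1291,-0.0007,0,0,0]

```text
time_s: 17.02
position: [0.4624, 0.1179, 0.1044]
tool_rot: [-0.564, 3.083, 0.0]
force: [-5.7, -0.7, 5.6]
grip_width: 0.0214
```

```bash
python3 circ.py 5 12
```

```text
t 17.0167 p [0.4624 0.1179 0.1044] rad 0.08 ang 127.9 Frad 3.0 Ftan -4.9 Fz 5.6 w 0.02136894275101828
[[1, 0.0059, 0.0037, 0.0003, 0, 0, 0], [1, 0.0119, 0.0072, 0.0003, 0, 0, 0], [1, 0.0182, 0.0102, 0.0003, 0, 0, 0], [1, 0.0247, 0.0126, 0.0003, 0, 0, 0], [1, 0.0314, 0.0145, 0.0003, 0, 0, 0], [1, 0.0382, 0.0157, 0.0003, 0, 0, 0], [1, 0.0451, 0.0164, 0.0003, 0, 0, 0], [1, 0.0521, 0.0164, 0.0003, 0, 0, 0], [1, 0.059, 0.0159, 0.0003, 0, 0, 0], [1, 0.0658, 0.0147, 0.0003, 0, 0, 0], [1, 0.0725, 0.013, 0.0003, 0, 0, 0], [1, 0.0791, 0.0106, 0.0003, 0, 0, 0]]
```

Emit:
play_rows:
  motion:
    - [1,0.0059,0.0037,0.0003,0,0,0]
    - [1,0.0119,0.0072,0.0003,0,0,0]
    - [1,0.0182,0.0102,0.0003,0,0,0]
    - [1,0.0247,0.0126,0.0003,0,0,0]
    - [1,0.0314,0.0145,0.0003,0,0,0]
    - [1,0.0382,0.0157,0.0003,0,0,0]
    - [1,0.0451,0.0164,0.0003,0,0,0]

```text
time_s: 17.6
position: [0.5077, 0.1345, 0.1049]
tool_rot: [-0.563, 3.083, 0.002]
force: [-5.0, 4.0, 2.9]
grip_width: 0.0218
```

```bash
python3 circ.py 4 12
python3 - <<'E'
from h import *
im=eyes.read_camera('scene'); crop(im,180,180,460,370,2.8,'pics/s7.png')
s=r.get_state();print(s['position'],s['force'])
E
```

```text
t 17.6 p [0.5077 0.1345 0.1049] rad 0.0798 ang 92.8 Frad 4.3 Ftan -4.8 Fz 2.9 w 0.02181875627294156
[[1, 0.0056, -0.0001, -0.0002, 0, 0, 0], [1, 0.0111, -0.0004, -0.0002, 0, 0, 0], [1, 0.0166, -0.0011, -0.0002, 0, 0, 0], [1, 0.0221, -0.0022, -0.0002, 0, 0, 0], [1, 0.0274, -0.0036, -0.0002, 0, 0, 0], [1, 0.0327, -0.0055, -0.0002, 0, 0, 0], [1, 0.0378, -0.0076, -0.0002, 0, 0, 0], [1, 0.0427, -0.0102, -0.0002, 0, 0, 0], [1, 0.0475, -0.0131, -0.0002, 0, 0, 0], [1, 0.052, -0.0163, -0.0002, 0, 0, 0], [1, 0.0563, -0.0198, -0.0002, 0, 0, 0], [1, 0.0604, -0.0236, -0.0002, 0, 0, 0]]
[0.50887086 0.13456788 0.104881  ] [-0.22246776  2.51511453  3.76324832]
```

View pics/s7.png

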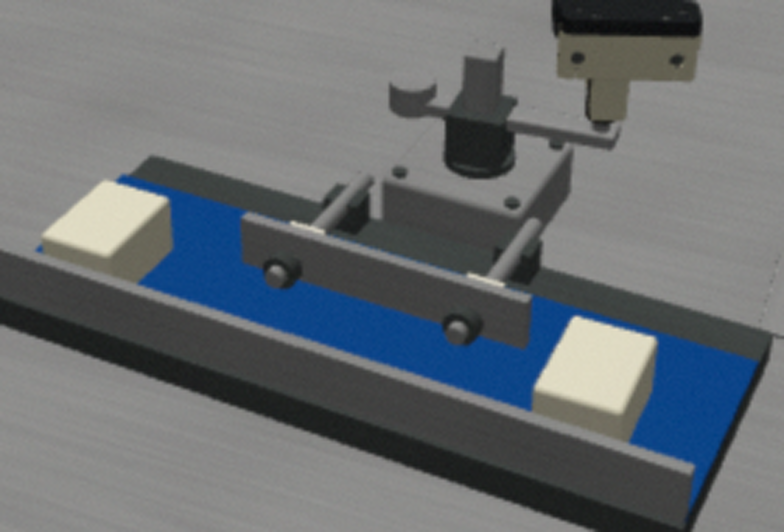

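The guide plate is close to its black end buffers and the blocks are undisturbed. I'll approach the stop in small steps.

Emit:
play_rows:
  motion:
    - [1,0.0055,-0.0003,0,0,0,0]
    - [1,0.011,-0.0008,0,0,0,0]
    - [1,0.0165,-0.0017,0,0,0,0]
    - [1,0.0215,-0.0028,0,0,0,0]

```text
time_s: 17.98
position: [0.5309, 0.1321, 0.1052]
tool_rot: [-0.563, 3.081, 0.003]
force: [-2.8, 4.5, 2.8]
grip_width: 0.0217
```

```bash
python3 circ.py 3 8
```

```text
t 17.9833 p [0.5309 0.1321 0.1052] rad 0.0797 ang 76.0 Frad 3.7 Ftan -3.8 Fz 2.8 w 0.021724805762314957
[[1, 0.004, -0.0012, -0.0005, 0, 0, 0], [1, 0.0079, -0.0025, -0.0005, 0, 0, 0], [1, 0.0118, -0.004, -0.0005, 0, 0, 0], [1, 0.0156, -0.0058, -0.0005, 0, 0, 0], [1, 0.0193, -0.0077, -0.0005, 0, 0, 0], [1, 0.0229, -0.0098, -0.0005, 0, 0, 0], [1, 0.0264, -0.0121, -0.0005, 0, 0, 0], [1, 0.0297, -0.0146, -0.0005, 0, 0, 0]]
```

Emit:
play_rows:
  motion:
    - [1,0.004,-0.0012,-0.0002,0,0,0]
    - [1,0.0079,-0.0025,-0.0002,0,0,0]
    - [1,0.0118,-0.004,-0.0002,0,0,0]
    - [1,0.0156,-0.0058,-0.0002,0,0,0]

```text
time_s: 18.32
position: [0.5469, 0.1263, 0.1052]
tool_rot: [-0.563, 3.081, 0.003]
force: [-1.5, 5.1, 3.3]
grip_width: 0.0216
```

```bash
python3 circ.py 3 8
```

```text
t 18.3167 p [0.5469 0.1263 0.1052] rad 0.0798 ang 63.7 Frad 3.9 Ftan -3.6 Fz 3.3 w 0.021633875416845923
[[1, 0.0036, -0.0021, -0.0005, 0, 0, 0], [1, 0.0072, -0.0042, -0.0005, 0, 0, 0], [1, 0.0107, -0.0066, -0.0005, 0, 0, 0], [1, 0.014, -0.0091, -0.0005, 0, 0, 0], [1, 0.0172, -0.0117, -0.0005, 0, 0, 0], [1, 0.0202, -0.0145, -0.0005, 0, 0, 0], [1, 0.0232, -0.0175, -0.0005, 0, 0, 0], [1, 0.0259, -0.0207, -0.0005, 0, 0, 0]]
```

Emit:
play_rows:
  motion:
    - [1,0.0036,-0.0021,-0.0002,0,0,0]
    - [1,0.0072,-0.0042,-0.0002,0,0,0]
    - [1,0.0107,-0.0066,-0.0002,0,0,0]
    - [1,0.014,-0.0091,-0.0002,0,0,0]

```text
time_s: 18.65
position: [0.5616, 0.1172, 0.1052]
tool_rot: [-0.563, 3.08, 0.004]
force: [-0.9, 5.0, 2.9]
grip_width: 0.0217
```

```bash
python3 circ.py 3 8
```

```text
t 18.65 p [0.5616 0.1172 0.1052] rad 0.0799 ang 51.3 Frad 3.3 Ftan -3.8 Fz 2.9 w 0.02174628720344431
[[1, 0.003, -0.003, -0.0005, 0, 0, 0], [1, 0.006, -0.0058, -0.0005, 0, 0, 0], [1, 0.0089, -0.0088, -0.0005, 0, 0, 0], [1, 0.0116, -0.012, -0.0005, 0, 0, 0], [1, 0.0142, -0.0153, -0.0005, 0, 0, 0], [1, 0.0165, -0.0187, -0.0005, 0, 0, 0], [1, 0.0187, -0.0222, -0.0005, 0, 0, 0], [1, 0.0207, -0.0259, -0.0005, 0, 0, 0]]
```

Emit:
play_rows:
  motion:
    - [1,0.003,-0.003,-0.0002,0,0,0]
    - [1,0.006,-0.0058,-0.0002,0,0,0]
    - [1,0.0089,-0.0088,-0.0002,0,0,0]
    - [1,0.0116,-0.012,-0.0002,0,0,0]

```text
time_s: 18.98
position: [0.5739, 0.105, 0.1052]
tool_rot: [-0.563, 3.079, 0.004]
force: [0.0, 4.9, 4.9]
grip_width: 0.022
```

```bash
python3 circ.py 3 8
```

```text
t 18.9833 p [0.5739 0.105  0.1052] rad 0.08 ang 38.9 Frad 3.1 Ftan -3.8 Fz 4.9 w 0.021994940188207315
[[1, 0.0022, -0.0036, -0.0005, 0, 0, 0], [1, 0.0046, -0.007, -0.0005, 0, 0, 0], [1, 0.0067, -0.0106, -0.0005, 0, 0, 0], [1, 0.0087, -0.0142, -0.0005, 0, 0, 0], [1, 0.0105, -0.018, -0.0005, 0, 0, 0], [1, 0.0121, -0.0219, -0.0005, 0, 0, 0], [1, 0.0135, -0.0258, -0.0005, 0, 0, 0], [1, 0.0146, -0.0298, -0.0005, 0, 0, 0]]
```

Emit:
play_rows:
  motion:
    - [1,0.0022,-0.0036,0,0,0,0]
    - [1,0.0046,-0.007,0,0,0,0]
    - [1,0.0067,-0.0106,0,0,0,0]
    - [1,0.0087,-0.0142,0,0,0,0]

```text
time_s: 19.32
position: [0.5832, 0.0907, 0.1053]
tool_rot: [-0.563, 3.078, 0.004]
force: [0.1, 4.8, 4.4]
grip_width: 0.0216
```

```bash
python3 circ.py 3 8
```

```text
t 19.3167 p [0.5832 0.0907 0.1053] rad 0.0801 ang 26.6 Frad 2.2 Ftan -4.2 Fz 4.4 w 0.021641587218714283
[[1, 0.0013, -0.004, -0.0006, 0, 0, 0], [1, 0.0029, -0.0079, -0.0006, 0, 0, 0], [1, 0.0043, -0.0118, -0.0006, 0, 0, 0], [1, 0.0054, -0.0158, -0.0006, 0, 0, 0], [1, 0.0064, -0.0199, -0.0006, 0, 0, 0], [1, 0.0071, -0.024, -0.0006, 0, 0, 0], [1, 0.0076, -0.0281, -0.0006, 0, 0, 0], [1, 0.0079, -0.0322, -0.0006, 0, 0, 0]]
```

Emit:
play_rows:
  motion:
    - [1,0.0013,-0.004,0,0,0,0]
    - [1,0.0029,-0.0079,0,0,0,0]
    - [1,0.0043,-0.0118,0,0,0,0]
    - [1,0.0054,-0.0158,0,0,0,0]

```text
time_s: 19.65
position: [0.5892, 0.0747, 0.1054]
tool_rot: [-0.563, 3.077, 0.004]
force: [1.0, 4.9, 3.1]
grip_width: 0.0213
```

```bash
python3 circ.py 3 8
```

```text
t 19.65 p [0.5892 0.0747 0.1054] rad 0.0801 ang 14.4 Frad 2.2 Ftan -4.5 Fz 3.1 w 0.021331776963874678
[[1, 0.0004, -0.0042, -0.0007, 0, 0, 0], [1, 0.0011, -0.0083, -0.0007, 0, 0, 0], [1, 0.0016, -0.0124, -0.0007, 0, 0, 0], [1, 0.0019, -0.0166, -0.0007, 0, 0, 0], [1, 0.002, -0.0208, -0.0007, 0, 0, 0], [1, 0.0018, -0.0249, -0.0007, 0, 0, 0], [1, 0.0014, -0.0291, -0.0007, 0, 0, 0], [1, 0.0008, -0.0332, -0.0007, 0, 0, 0]]
```

Emit:
play_rows:
  motion:
    - [1,0.0004,-0.0042,0,0,0,0]
    - [1,0.0011,-0.0083,0,0,0,0]
    - [1,0.0016,-0.0124,0,0,0,0]

```text
time_s: 19.9
position: [0.5915, 0.0621, 0.1055]
tool_rot: [-0.563, 3.076, 0.005]
force: [1.6, 5.2, 2.8]
grip_width: 0.0221
```

```bash
python3 circ.py 3 8
```

```text
t 19.9 p [0.5915 0.0621 0.1055] rad 0.0802 ang 5.2 Frad 2.1 Ftan -5.0 Fz 2.8 w 0.02208990345827292
[[1, -0.0003, -0.0042, -0.0008, 0, 0, 0], [1, -0.0003, -0.0084, -0.0008, 0, 0, 0], [1, -0.0004, -0.0125, -0.0008, 0, 0, 0], [1, -0.0008, -0.0167, -0.0008, 0, 0, 0], [1, -0.0014, -0.0208, -0.0008, 0, 0, 0], [1, -0.0022, -0.0249, -0.0008, 0, 0, 0], [1, -0.0033, -0.0289, -0.0008, 0, 0, 0], [1, -0.0045, -0.0329, -0.0008, 0, 0, 0]]
```

Emit:
play_rows:
  motion:
    - [1,0,-0.0042,0,0,0,0]
    - [1,-0.0001,-0.0084,0,0,0,0]
    - [1,-0.0004,-0.0125,0,0,0,0]

```text
time_s: 20.15
position: [0.5919, 0.0497, 0.1056]
tool_rot: [-0.563, 3.075, 0.005]
force: [2.5, 10.2, 2.0]
grip_width: 0.0217
```

```bash
python3 circ.py 3 8
```

```text
t 20.15 p [0.5919 0.0497 0.1056] rad 0.0804 ang -3.6 Frad 1.9 Ftan -10.4 Fz 2.0 w 0.021719810172474426
[[1, -0.0012, -0.0041, -0.0009, 0, 0, 0], [1, -0.0018, -0.0082, -0.0009, 0, 0, 0], [1, -0.0026, -0.0123, -0.0009, 0, 0, 0], [1, -0.0036, -0.0164, -0.0009, 0, 0, 0], [1, -0.0048, -0.0203, -0.0009, 0, 0, 0], [1, -0.0063, -0.0242, -0.0009, 0, 0, 0], [1, -0.0079, -0.0281, -0.0009, 0, 0, 0], [1, -0.0098, -0.0318, -0.0009, 0, 0, 0]]
```

Stop felt: the pull rose from 5 to 10 N within the last few mm. One more small step to confirm the climb.

Emit:
play_rows:
  motion:
    - [1,0,-0.001,0,0,0,0]
    - [1,-0.0001,-0.002,0,0,0,0]
    - [1,-0.0001,-0.002,0,0,0,0]

```text
time_s: 20.4
position: [0.592, 0.0484, 0.1054]
tool_rot: [-0.562, 3.074, 0.007]
force: [-0.2, 9.8, 1.6]
grip_width: 0.0219
```

```bash
python3 circ.py 3 1
python3 - <<'E'
from h import *
im=eyes.read_camera('scene'); crop(im,180,180,460,370,2.8,'pics/s8.png')
im=eyes.read_camera('top'); crop(im,234,130,394,250,5,'pics/t8.png')
s=r.get_state();print(s['position'],s['force'])
E
```

```text
t 20.4 p [0.592  0.0484 0.1054] rad 0.0807 ang -4.6 Frad -1.0 Ftan -9.8 Fz 1.6 w 0.02191121369545501
[[1, -0.0015, -0.0041, -0.0007, 0, 0, 0]]
[0.59205308 0.04842974 0.10547786] [-0.10548492  8.48968778  1.82495358]
```

View pics/s8.png

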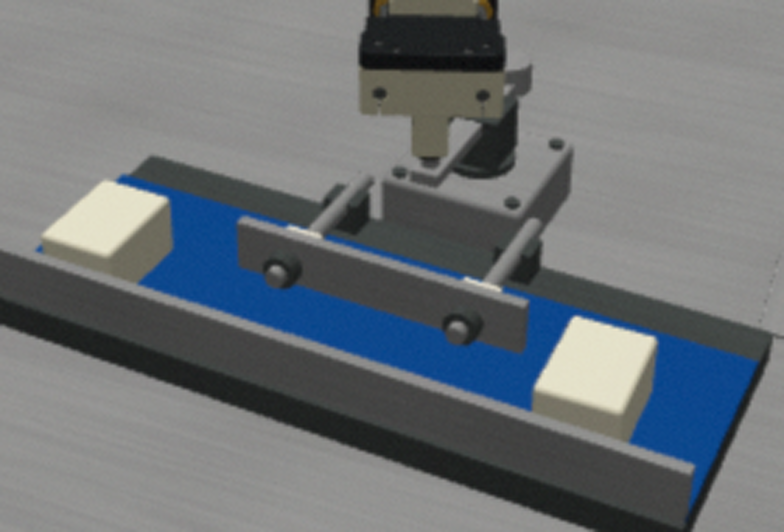

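The guide is against the rings at the rod ends. The pull levelled near 10 N, possibly from pad slip, so I'll tighten the grip and lean in slightly, staying well under 20 N.

Emit:
play_rows:
  motion:
    - [1,0,0,0,0,0,0]
    - [1,0,0,0,0,0,0]
    - [1,0,-0.001,0,0,0,0]
    - [1,-0.0001,-0.002,0,0,0,0]
    - [1,-0.0001,-0.002,0,0,0,0]
  force: 25

```text
time_s: 20.92
position: [0.5921, 0.0475, 0.1053]
tool_rot: [-0.562, 3.073, 0.01]
force: [-1.0, 11.0, 4.1]
grip_width: 0.0216
```

```bash
python3 circ.py 3 1
```

```text
t 20.9167 p [0.5921 0.0475 0.1053] rad 0.0808 ang -5.2 Frad -1.9 Ftan -10.8 Fz 4.1 w 0.02157331565988271
[[1, -0.0017, -0.004, -0.0006, 0, 0, 0]]
```

Emit:
play_rows:
  motion:
    - [1,-0.0002,-0.0015,0,0,0,0]
    - [1,-0.0003,-0.003,0,0,0,0]
    - [1,-0.0003,-0.003,0,0,0,0]

```text
time_s: 21.17
position: [0.592, 0.046, 0.1053]
tool_rot: [-0.562, 3.072, 0.013]
force: [-1.7, 12.3, 3.7]
grip_width: 0.0217
```

```bash
python3 circ.py 3 1
```

```text
t 21.1667 p [0.592  0.046  0.1053] rad 0.0809 ang -6.2 Frad -3.1 Ftan -12.0 Fz 3.7 w 0.021697027290801647
[[1, -0.0019, -0.004, -0.0006, 0, 0, 0]]
```

The pull climbs about 1 N per mm and stands at 12 N, so the guide is firmly on the stop. I'll let go and lift away.

Emit:
play_rows:
  motion:
    - [0.6,0,0,0,0,0,0]
    - [0.2,0,0,0,0,0,0]
    - [-0.2,0,0,0,0,0,0]
    - [-0.2,0,0,0,0,0,0]
    - [-0.2,0,0,0,0,0,0]
    - [-0.2,0,0,0,0,0,0]
    - [-0.2,0,0,0,0,0,0]
    - [-0.2,0,0,0.015,0,0,0]
    - [-0.2,0,0,0.035,0,0,0]
    - [-0.2,0,0,0.06,0,0,0]
    - [-0.2,0,0,0.09,0,0,0]
    - [-0.2,-0.03,-0.04,0.12,0,0,0]
    - [-0.2,-0.05,-0.08,0.14,0,0,0]
    - [-0.2,-0.07,-0.12,0.15,0,0,0]
    - [-0.2,-0.09,-0.16,0.15,0,0,0]
    - [-0.2,-0.1,-0.2,0.15,0,0,0]
    - [-0.2,-0.1,-0.24,0.15,0,0,0]
    - [-0.2,-0.1,-0.26,0.15,0,0,0]
    - [-0.2,-0.1,-0.26,0.15,0,0,0]

```text
time_s: 22.75
position: [0.4906, -0.219, 0.2557]
tool_rot: [-0.556, 3.073, 0.012]
force: [0.6, 0.3, 0.2]
grip_width: 0.0529
```

```bash
python3 - <<'E'
from h import *
im=eyes.read_camera('scene'); crop(im,180,140,500,370,2.5,'pics/s9.png')
im=eyes.read_camera('top'); cv2.imwrite('pics/t9.png',im); crop(im,234,130,394,290,3.75,'pics/t9c.png')
s=r.get_state();print(s['time_s'],s['position'],s['force'])
E
```

```text
22.85 [ 0.49122373 -0.21598617  0.2550966 ] [0.18904599 0.48290742 0.28143415]
```

View pics/s9.png

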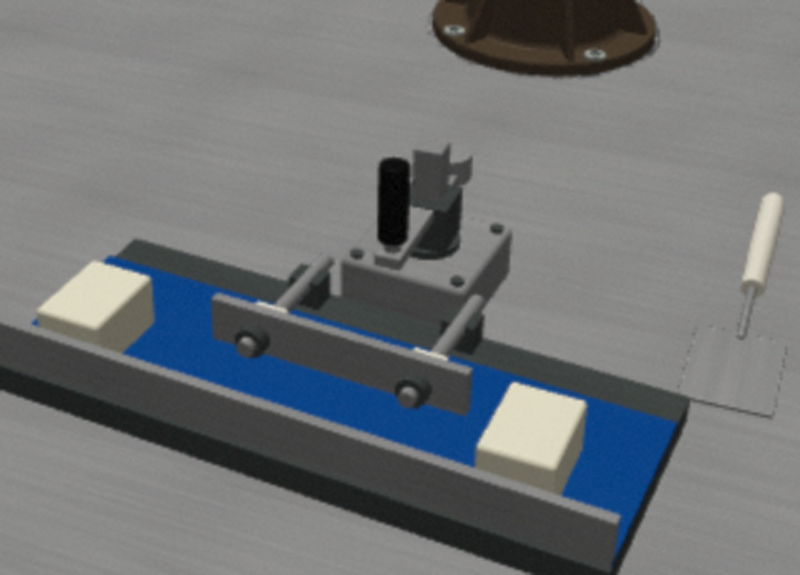

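View pics/t9c.png

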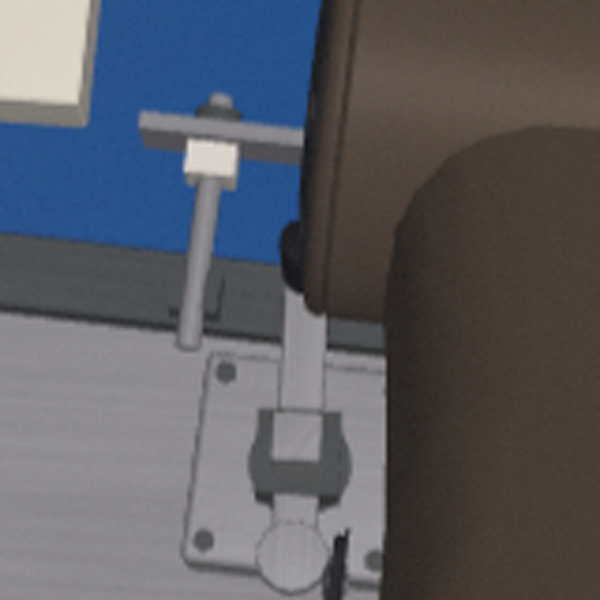

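View pics/t9.png

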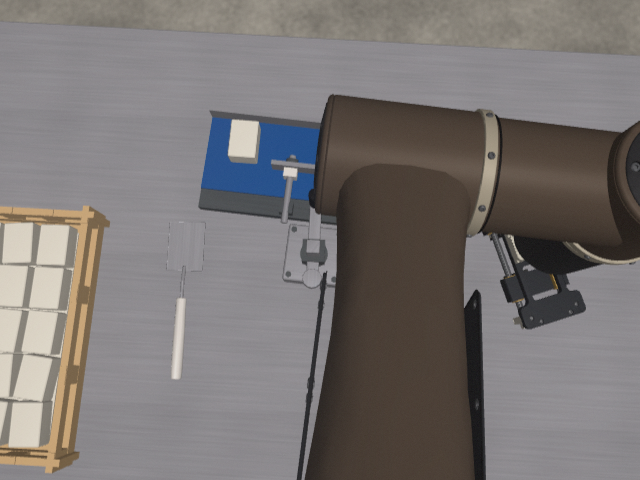

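The guide is on the ring and the blocks and scraper are where they started. I'll check the seating height by projecting the model into the scene view.

```bash
python3 - <<'E'
from h import *
im=eyes.read_camera('scene');
for a in (-3,):
  th=np.radians(a);u=np.array([np.cos(th),np.sin(th),0]);v=np.array([-u[1],u[0],0]);C=np.array([.5118,.0543,0])
  for P,col in [(C+u*.08+[0,0,.154],(0,0,255)),(C+u*.08+[0,0,.094],(0,0,255))]+[(C+i*.019*u+j*.019*v+[0,0,z],(0,255,0)) for i in(1,-1) for j in (1,-1) for z in (.05,.086)]+[(C+i*.011*u+j*.011*v+[0,0,.128],(255,255,0)) for i in(1,-1) for j in (1,-1)]:
    q=proj('scene',P); print(P.round(3),q.round(1))
crop(im,310,180,400,270,7,'pics/s10.png')
big=cv2.imread('pics/s10.png')
for P,col in [(C+u*.08+[0,0,.154],(0,0,255)),(C+u*.08+[0,0,.094],(0,0,255))]+[(C+i*.019*u+j*.019*v+[0,0,z],(0,255,0)) for i in(1,-1) for j in (1,-1) for z in (.05,.086)]+[(C+i*.011*u+j*.011*v+[0,0,.128],(255,255,0)) for i in(1,-1) for j in (1,-1)]:
    q=(proj('scene',P)-[310,180]+.5)*7-.5; cv2.circle(big,tuple(int(round(x)) for x in q),3,col,-1)
cv2.imwrite('pics/s10m.png',big)
E
```

```text
[0.592 0.05  0.154] [335.2 203.9]
[0.592 0.05  0.094] [334.3 234.1]
[0.532 0.072 0.05 ] [356.8 240.9]
[0.532 0.072 0.086] [357.7 224.2]
[0.53  0.034 0.05 ] [338. 236.]
[0.53  0.034 0.086] [338.5 219.4]
[0.494 0.074 0.05 ] [364.5 231.1]
[0.494 0.074 0.086] [365.5 214.7]
[0.492 0.036 0.05 ] [346.  226.4]
[0.492 0.036 0.086] [346.7 210.1]
[0.523 0.065 0.128] [356.3 201. ]
[0.522 0.043 0.128] [345.  198.3]
[0.501 0.066 0.128] [361.  195.7]
[0.5   0.044 0.128] [349.8 193.1]
```

View pics/s10m.png

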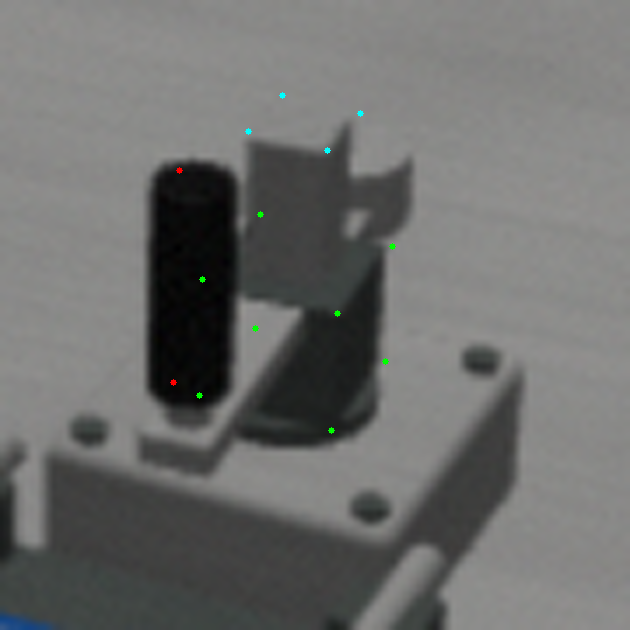

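View pics/s10.png

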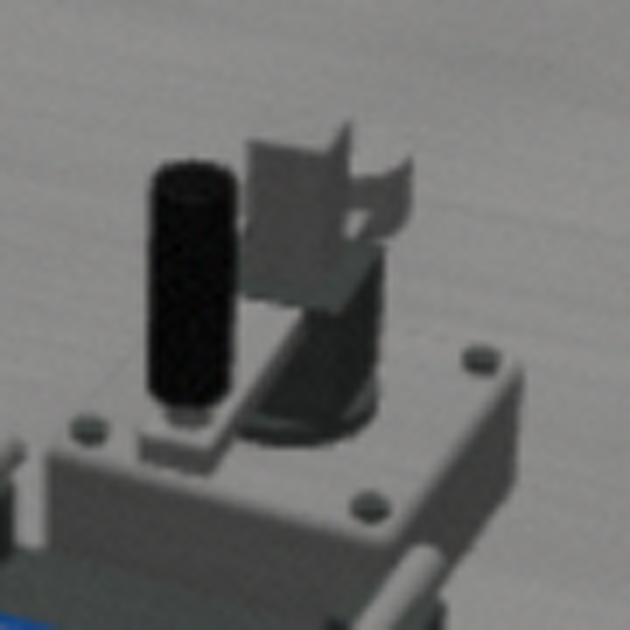

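Projected and actual boss and hub corners agree to about 3 px in the 7x enlargement, so the hub is fully down. The handle rests near 0°, about where the stop was first felt. I'm handing in.

```bash
python3 -c "
from bench import r,finish_job
s=r.get_state();print(s['time_s'],s['force'],abs(s['qd']).max());print(finish_job())"
```

```text
22.9 [0.59737345 0.56832955 0.52741574] 0.03896067051168763
the job is handed in; nothing more can be done
None
```

The crank is seated on the spindle and wound clockwise until the guide is against its stop. I let go and handed the job in at about 23 s of the 72 s allowed.

- **Seating:** I held the crank by its boss and lowered it gently. Light side contact showed the square had been found. The hub touched the collar at the right height, with a force reading of about 8 N upward (about 13 N above the crank's hanging weight).
- **Winding:** The crank turned about 2.3 turns at 4–6 N. At the stop the pull climbed about 1 N per mm, and I stopped at 12 N, well under the 20 N limit.
- **Last checks:** In the pictures the guide plate is against the rings at the rod ends. The boss and hub edges agree with a fully seated crank to about half a millimetre. The blocks and scraper look unmoved, and nothing is touching the robot.

**What did not go smoothly:**
- My first estimate of the spindle centre was about 1 mm off. This gave a brief sideways pull of 11 N and vertical forces of up to about 7 N while winding, until I corrected it.
- The first grip on the handle sat 4 mm low, so I redid it.
- After release the handle sprang back a few millimetres, to about where the stop was first felt. I judged the guide's final position only from the pictures and the felt force, because its travel is not reported.

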